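# Build up the drill's pulley spindle in the vice

## Task

Build up the pulley spindle that stands upright in the machine vice, from its shoulder upward: first the ball bearing, then the spacer ring, then the V-belt pulley with its boss up, and last the end washer, centred on the boss. Lower each one until it sits flat and fully home on the one below; do not drop it. Leave the bolt for me to fit later, and do not shift it, the grease tin or the spanner.

Things in the scene. Friction and masses are not known exactly. Their poses are not given: they have to be found in the camera images.
- spindle_seat (a point): On the axis of the upright steel spindle, at the top face of its 37 mm wide shoulder, 82 mm above the bench; z up. From here the shaft is 25 mm thick and ends 48 mm above this point, its last 6 mm tapered to 16 mm, with a tapped hole in the end. It is held in a low grey machine vice, jaw tops at 60 mm above the bench, screw and tommy bar to -x (vice: 145 mm to -x, 55 to +x, 75 to either side).
- bearing_mid (a point): Ball bearing, lying flat: steel, two races with brass-coloured balls between, 62 mm outside diameter, 28 mm bore, 15 mm high, 0.21 kg. Point at its centre, half-way up; z along the bore. This and the other loose parts lie on a sheet of brown cardboard, 3 mm thick; any may lie in any of its six places, 120 to 150 mm apart.
- spacer_mid (a point): Spacer ring, lying flat: plain narrow steel ring, 36 mm outside diameter, 28 mm bore, 10 mm high. Point at its centre, half-way up; z along the bore. 0.03 kg.
- pulley_mid (a point): Single-groove V-belt pulley of dark cast iron, lying flat with its boss already up: rim 68 mm in diameter and 18 mm high from its underside, then the boss, 44 mm in diameter and 10 mm high; 28 mm high in all, 28 mm bore through. Point at the centre, half-way up (14 mm above the underside); z along the bore towards the boss. 0.4 kg.
- washer_mid (a point): End washer, lying flat: thick steel disc, 48 mm in diameter, 8 mm high, with only a small 13 mm bolt hole. Once home it lies on the pulley's boss, 5 mm clear above the shaft's end. Point at its centre, half-way up; z along the hole. 0.1 kg.
- bolt_mid (a point): Dark hexagon-headed bolt, 12 mm shank, standing on its 19 mm wide head, 43 mm high: not to be used, stays where it is. Point on its axis, half-way up.
- tin_mid (a point): Round white grease tin with a steel lid, 61 mm in diameter, 52 mm high, upright: stays where it is. Point at its centre, half-way up.
- spanner: Steel combination spanner, 220 mm long, 38 mm across its open jaw, 8 mm thick, lying flat at the cardboard's far edge: stays where it is. Origin at the middle of its underside, x along its length to the open jaw.
Things that resemble listed ones, but are neither listed nor needed, are in the scene too. What is shaped like the part that bears spacer_mid but pink or turquoise is not meant.

How it is judged (in metres and radians):
On the way, in this order (a step that is already met when the one before it is completed fails the run):
1. the ball bearing is on the spindle, home on the spindle's shoulder (horizontal distance between bearing_mid and spindle_seat below 0.004 m and z of bearing_mid in the frame of spindle_seat between 0.0045 and 0.0105 m and angle between bearing_mid's own z axis and vertical below 0.08 rad), for 0.2 s.
2. the spacer ring is on the spindle, home on the bearing's inner race (horizontal distance between spacer_mid and spindle_seat below 0.004 m and z of spacer_mid in the frame of spindle_seat between 0.017 and 0.023 m and angle between spacer_mid's own z axis and vertical below 0.08 rad), for 0.2 s.
3. the V-belt pulley is on the spindle, home on the spacer ring (horizontal distance between pulley_mid and spindle_seat below 0.004 m and z of pulley_mid in the frame of spindle_seat between 0.036 and 0.042 m and angle between pulley_mid's own z axis and vertical below 0.08 rad), for 0.2 s.
4. the end washer is on the spindle, home on the pulley's boss (horizontal distance between washer_mid and spindle_seat below 0.007 m and z of washer_mid in the frame of spindle_seat between 0.054 and 0.06 m and angle between washer_mid's own z axis and vertical below 0.08 rad), for 0.2 s.
At the end, for the whole second after the job is handed in: Bearing, spacer, pulley (boss up) and end washer sit at rest in this order from the shoulder up: centres within 4 mm (washer 7 mm) of the spindle's axis and 3 mm of their heights when home (7.5, 20, 39, 57 mm above the shoulder), axes within 0.08 rad of vertical (all of step 1 and all of step 2 and all of step 3 and all of step 4 and linear speed of each of bearing, spacer, pulley, washer below 0.02 m/s); the robot touches nothing.
It fails at once if a part is dropped on the spindle or the stack (falls faster than 0.5 m/s) instead of being lowered ((horizontal distance between bearing_mid and spindle_seat below 0.012 m and z of bearing_mid in the frame of spindle_seat below 0.09 m and linear speed of bearing above 0.5 m/s) or (horizontal distance between spacer_mid and spindle_seat below 0.012 m and z of spacer_mid in the frame of spindle_seat below 0.09 m and linear speed of spacer above 0.5 m/s) or (horizontal distance between pulley_mid and spindle_seat below 0.012 m and z of pulley_mid in the frame of spindle_seat below 0.09 m and linear speed of pulley above 0.5 m/s) or (horizontal distance between washer_mid and spindle_seat below 0.012 m and z of washer_mid in the frame of spindle_seat below 0.09 m and linear speed of washer above 0.5 m/s)).
It fails at once if the bolt is shifted by more than 25 mm (distance of bolt_mid from where it was at the start of the episode above 0.025 m).
It fails at once if the grease tin is shifted by more than 25 mm (distance of tin_mid from where it was at the start of the episode above 0.025 m).
It fails at once if the spanner is shifted by more than 25 mm (distance of spanner from where it was at the start of the episode above 0.025 m).
It also fails if it takes over 104 s, if anything falls off the work surface, if the arm or the gripper's body presses on something with over 40 N, if the wrist force passes 120 N, or if a joint passes its speed limit or range.

## Robot

A 6-joint arm with a two-finger parallel gripper is mounted at the origin on the work surface. World frame = base frame: x ahead of the robot, y to its left, z up, the work surface at z = 0. Lengths are in mm, angles in rad, forces in N, time in s.
With the tool pointing down it reaches from about 275 to 1000 mm from the base axis. Payload 8.4 kg.
Tool frame: the origin (TCP) lies midway between the tips of the shut fingers; the grasp point (between the pads) lies 19 mm behind it; z points along the fingers, y is the line along which they close (so a half turn about z gives the same grasp; the last joint's range is limited). The gripper opens to 85 mm and grips with 20 to 120 N. Pads are 22 mm wide; open, the fingers measure 114 mm over their backs; the gripper's body (76 mm by 85 mm) begins 54 mm behind the grasp point. The pads swing forward as they close: fully open they stand 13 mm farther back than shut.
Start: joints at [-0.002, 0.353, 1.633, -0, 1.155, -0.002], TCP at [625.002, -0, 199.381] pointing down, gripper open.
Joint ranges: [-2.63, 2.63], [-0.92, 2.1], [0.06, 2.66], [-1.3, 4.44], [0, 2.69], [-3.02, 3.02]. Speed limits (rad/s): [2.22, 2.22, 2.79, 3.14, 3.14, 3.14].

## Interface

Orientations are given as [roll, pitch, yaw] about the fixed x, y, z axes, in that order (R = Rz(yaw) Ry(pitch) Rx(roll)).
In Python, from rig import r, imaging gives the robot as it stands. The module is installed in compiled form; this text tells all that it offers.
- The arm moves only by the tool arm_command, never from a script. Its argument "deltas" is a list of rows, each an object of numbers: "hand": the finger opening in mm, from 0 to 85.4; "tx", "ty", "tz": the shift along the tool's x, y, z in mm; "wx", "wy", "wz": the turn, a rotation vector about the tool's x, y, z in rad. A call has 1 to 8 rows; each row shifts and turns the commanded pose from where the row before left it, along the tool's axes as they then stand; what a row does not reach is not made up. A row lasts 1/8 s, in which the tool goes at most 62.5 mm and 10.7 degrees, less where a joint would pass 70% of its speed; a pose out of reach is approached as far as the arm can. A call with a gripper value outside its range is refused whole. The fingers move at their own pace and stop on an object; "squeeze" is the grip in N (left out, the last holds). Time passes only in rows, so rows that do not move let the fingers close. It gives the time, the measured TCP pose, the force, the opening and the grip force at its end, in the units of the state.
- r.sense(): the state, without advancing time (a new reading comes with each control period).
- imaging.grab_frame(name): name is "scene" or "side" or "wrist"; returns a dict with "image" (480x640x3 uint8, red, green, blue), "mtx" (3x3 intrinsics, pixels), "world_to_cam" (4x4, takes a point from world to camera coordinates). Camera axes: x right, y up, looking along -z (the intrinsics and any distortion apply to the point x, -y, -z); pixel columns grow to the right and rows downward; lengths in mm; the calibration is good to about 2 mm. The wrist camera is an equidistant fisheye: a pixel r from the principal point sees the ray r / f radians off the axis. A picture is of the moment at which its call begins. There is no depth.
- r.sign_off(): hands the job in; it is judged then, once.
The state is a dict: "clock": time; "qpos": joint angles; "qvel": joint speeds; "joint_efforts": joint torques, N m; "eef_pos": TCP position; "tcp_rot": TCP orientation; "contact_force": force on the tool from outside, world axes, zero at the start; "wrist_torque": the same for the moment, N m; "opening": opening from 0.0 (shut) to 1.0 (fully open); "grasp_force": force on a finger pad.
Only numpy, scipy, OpenCV 4.12 (cv2) and the standard library are available. Lean on these libraries where they do the work, as an engineer would, in place of code of your own. Each camera call takes 0.05 s, during which the arm holds its last target. There are 200 camera calls.

## Working session

There is one attempt and no reset: what is moved stays moved. The work goes in short steps, Python scripts to look and compute and a tool call to move; the robot and the scene stay as the last step left them, time stands still between calls to the robot, and variables do not carry over. Pictures are saved under pics/ and viewed, at most 14 in all, crops included, and the job is handed in when it is done.

Besides the shell and the picture viewer there is one more tool, called after ">>>" as name(argument=value, ...), one argument or row to a line, values as JSON. arm_command: Moves the arm, as the interface text tells. Its arguments: {"type":"object","properties":{"deltas":{"type":"array"},"squeeze":{"type":"number"}},"required":["deltas"]}

```bash
mkdir -p pics
cat > h.py <<'E'
import numpy as np, cv2
from rig import r, imaging
def grab(n,save=None):
    f=imaging.grab_frame(n)
    np.savez('cal_%s.npz'%n,**{k:np.array(v) for k,v in f.items()})
    if save: cv2.imwrite('pics/'+save,f['image'][:,:,::-1])
    return f
def load(n): return dict(np.load('cal_%s.npz'%n))
def ray(f,u,v,fish=False):
    K=np.array(f['mtx']);T=np.array(f['world_to_cam'])
    a=(u-K[0,2])/K[0,0];b=(v-K[1,2])/K[1,1]
    if fish:
        th=np.hypot(a,b);s=np.tan(th)/th if th>1e-9 else 1;a*=s;b*=s
    d=T[:3,:3].T@np.array([a,-b,-1.]);c=-T[:3,:3].T@T[:3,3]
    return c,d
def atz(f,u,v,z,fish=False):
    c,d=ray(f,u,v,fish);return (c+d*(z-c[2])/d[2])
def proj(f,p,fish=False):
    K=np.array(f['mtx']);T=np.array(f['world_to_cam'])
    q=T[:3,:3]@np.array(p,float)+T[:3,3];a,b=q[0]/-q[2],-q[1]/-q[2]
    if fish:
        t=np.hypot(a,b);s=np.arctan(t)/t if t>1e-9 else 1;a*=s;b*=s
    return K[0,0]*a+K[0,2],K[1,1]*b+K[1,2]
E
python3 - <<'E'
from h import *
np.set_printoptions(precision=2,suppress=True)
for n in('scene','side','wrist'):
    f=grab(n,n+'0.png');print(n,f['mtx'],f['world_to_cam'],[k for k in f])
print(r.sense())
E
```

```text
scene [[513.69   0.   329.24]
 [  0.   513.69 238.67]
 [  0.     0.     1.  ]] [[    0.63     0.78     0.    -376.19]
 [   -0.59     0.47     0.66   302.59]
 [    0.51    -0.41     0.76 -1252.23]
 [    0.       0.       0.       1.  ]] ['image', 'mtx', 'world_to_cam']
side [[490.32   0.   326.98]
 [  0.   490.32 239.75]
 [  0.     0.     1.  ]] [[   0.89   -0.45   -0.   -529.93]
 [   0.32    0.63    0.71 -243.86]
 [  -0.32   -0.63    0.71 -776.79]
 [   0.      0.      0.      1.  ]] ['image', 'mtx', 'world_to_cam']
wrist [[371.65   0.   319.51]
 [  0.   371.65 232.52]
 [  0.     0.     1.  ]] [[   1.      0.     -0.   -622.93]
 [  -0.      0.96   -0.28   37.5 ]
 [   0.      0.28    0.96 -380.66]
 [   0.      0.      0.      1.  ]] ['image', 'mtx', 'world_to_cam']
{'clock': 0.15, 'qpos': array([-0.  ,  0.35,  1.63,  0.  ,  1.16, -0.  ]), 'qvel': array([ 0., -0., -0.,  0.,  0.,  0.]), 'joint_efforts': array([ -0.  , -60.56, -34.23,  -0.  ,   0.01,  -0.  ]), 'eef_pos': array([624.62,   0.01, 198.85]), 'tcp_rot': array([-3.14, -0.  ,  1.57]), 'contact_force': array([0.21, 0.69, 0.24]), 'wrist_torque': array([-0.01, -0.01,  0.04]), 'grasp_force': 0.0, 'opening': 0.9987135777142803}
```

View pics/scene0.png

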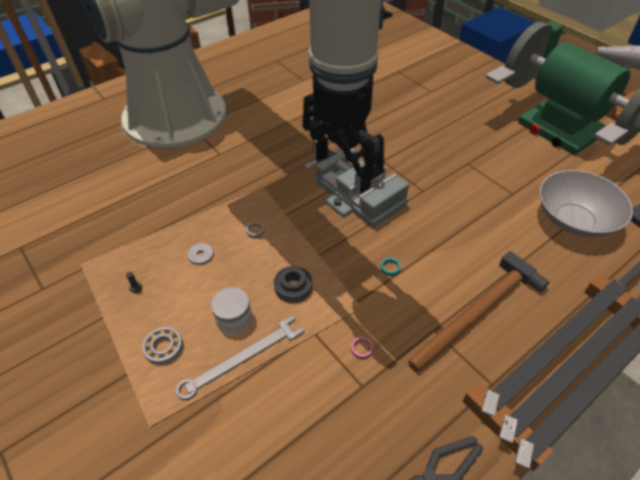

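View pics/wrist0.png

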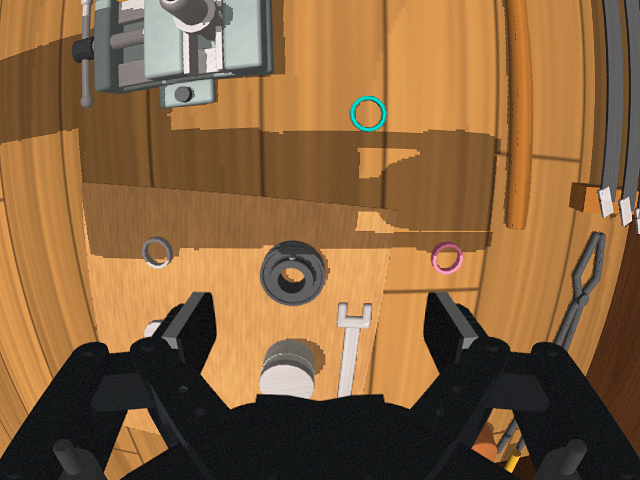

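The scene picture shows the bearing at (162,345), washer (200,253), spacer (255,229), pulley (293,283), bolt (133,282), tin (231,307), and the spanner from (187,388) to (290,330). The pink ring (362,347) and turquoise ring (390,266) are decoys. In the wrist view the spacer is at (157,252), the pulley at (292,272) and the spindle top near (190,8).

View pics/side0.png

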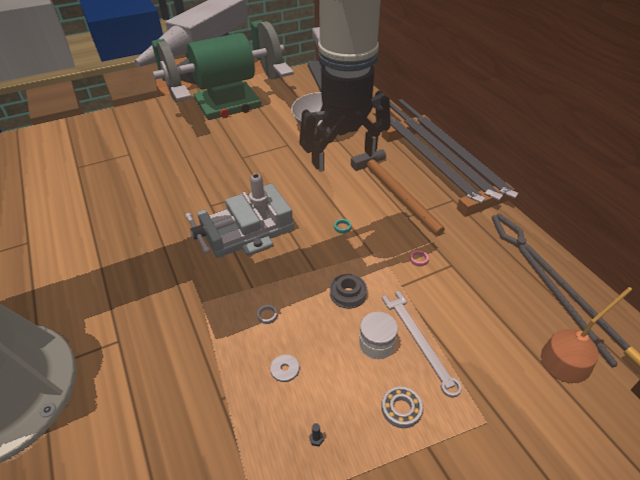

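Run:
```python
from h import *
np.set_printoptions(precision=1,suppress=True)
f=load('scene');w=load('wrist')
for n,u,v,z in[('bearing',162,344,18),('washer',200,252,11),('spacer',255,228,13),('pulley',293,276,31),('bolt',133,282,25),('tin',231,300,55),('spR',187,388,11),('spJ',290,328,11)]:
    print(n,atz(f,u,v,z))
for n,u,v,z in[('spacer',157,252,13),('pulley',292,273,31),('spindle',190,8,130),('tinlid',287,383,55),('spJ',353,318,11)]:
    print(n,atz(w,u,v,z,True))
a=cv2.imread('pics/scene0.png')[200:420,80:330]
b=cv2.imread('pics/scene0.png')[140:250,270:430]
cv2.imwrite('pics/c1.png',cv2.resize(a,None,fx=3,fy=2.7,interpolation=3)[:594,:750])
```

```text
bearing [ 565.6 -316.1   18. ]
washer [ 430. -172.   11.]
spacer [445.3 -59.9  13. ]
pulley [595.8 -78.3  31. ]
bolt [ 428.5 -299.9   25. ]
tin [ 587.2 -194.8   55. ]
spR [ 653.1 -320.7   11. ]
spJ [ 666.3 -137.4   11. ]
spacer [443.4 -57.5  13. ]
pulley [595.4 -72.   31. ]
spindle [535.1 158.6 130. ]
tinlid [ 587.6 -193.6   55. ]
spJ [ 660.4 -135.2   11. ]
```

Side view agrees with the scene view: steel ring (267,314) is the spacer, turquoise (343,226) and pink (419,258) are decoys, bearing (403,406), washer (285,367), pulley (348,290), spindle (258,185). Next I look straight down on the spindle with the wrist camera.

>>> arm_command(
  deltas=[
    {"tx": 45, "ty": -45, "tz": -10},
    {"tx": 45, "ty": -45, "tz": -10},
    {},
    {},
  ],
)

```text
schema error: expected keys hand, tx, ty, tz, wx, wy, wz
```

Run:
```python
from h import *
np.set_printoptions(precision=1,suppress=True)
f=grab('wrist','w1.png');s=r.sense();print(s['eef_pos'],s['tcp_rot'])
T=f['world_to_cam'];print('cam',-T[:3,:3].T@T[:3,3])
u,v=proj(f,(535,158,130),True);print(u,v)
u,v=int(u),int(v);im=cv2.imread('pics/w1.png');x0,y0=max(u-75,0),max(v-56,0);print(x0,y0)
cv2.imwrite('pics/w1c.png',cv2.resize(im[y0:y0+112,x0:x0+150],None,fx=5,fy=5,interpolation=2))
```

```text
[624.7  -0.  198.9] [-3.1  0.   1.6]
cam [623.6  71.7 374.8]
189.7332986948907 8.860962950408435
114 0
```

View pics/w1c.png

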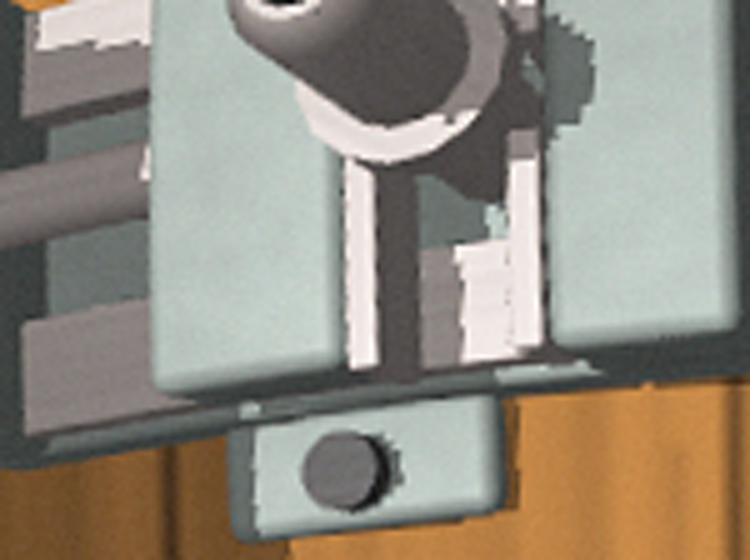

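The move was refused because every row needs all seven keys. The crop shows only the old view, with the spindle at about (170,0). I'll repeat the move.

>>> arm_command(
  deltas=[
    {"hand": 85, "tx": 45, "ty": -45, "tz": -10, "wx": 0, "wy": 0, "wz": 0},
    {"hand": 85, "tx": 45, "ty": -45, "tz": -10, "wx": 0, "wy": 0, "wz": 0},
    {"hand": 85, "tx": 0, "ty": 0, "tz": 0, "wx": 0, "wy": 0, "wz": 0},
    {"hand": 85, "tx": 0, "ty": 0, "tz": 0, "wx": 0, "wy": 0, "wz": 0},
  ],
)

```text
clock: 0.7
eef_pos: [538.0, 87.4, 219.0]
tcp_rot: [3.141, 0.0, 1.572]
contact_force: [0.4, -0.6, -0.5]
opening: 0.992
grasp_force: 0.0
```

Run:
```python
from h import *
np.set_printoptions(precision=1,suppress=True)
f=grab('wrist','w1.png');s=r.sense();print(s['eef_pos'],s['tcp_rot'])
T=f['world_to_cam'];print('cam',-T[:3,:3].T@T[:3,3])
u,v=proj(f,(535,158,130),True);print(u,v)
u,v=int(u),int(v);im=cv2.imread('pics/w1.png');x0,y0=max(u-75,0),max(v-56,0);print(x0,y0)
cv2.imwrite('pics/w1d.png',cv2.resize(im[y0:y0+112,x0:x0+150],None,fx=5,fy=5,interpolation=2))
```

```text
[538.3  87.  218.8] [3.1 0.  1.6]
cam [536.6 159.1 395. ]
317.08483711457495 127.4712174965228
242 71
```

View pics/w1d.png

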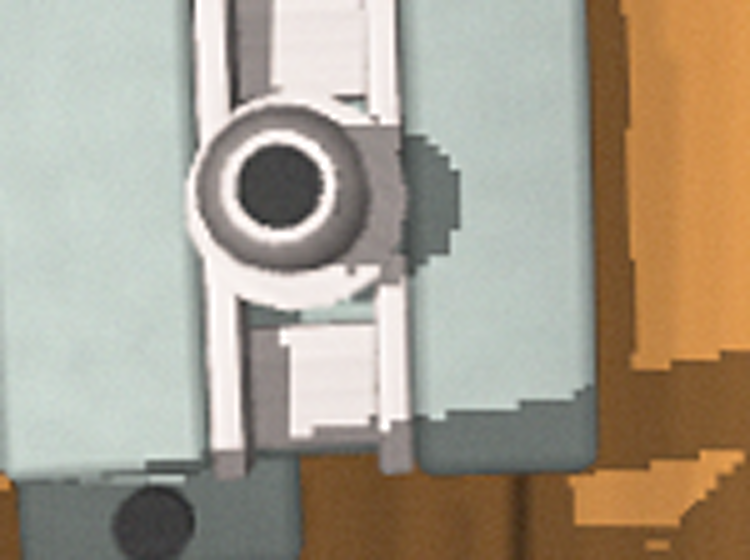

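The spindle's tapped end is centred at crop (279,186), which is full-image (297.8,108.2). The shoulder's left edge is at crop x≈188, its top at y≈92 and its bottom at y≈307.

Run:
```python
from h import *
np.set_printoptions(precision=1,suppress=True)
w=load('wrist')
P=lambda x,y,z:atz(w,242+x/5,71+y/5,z,True)
print(P(279,186,130),P(283.5,187.5,124))
print('shoulder L,T,B',P(188,200,82)[0]+18.5,(P(295,92,82)[1]-18.5),P(310,307,82)[1]+18.5)
```

```text
[521.5 171.8 130. ] [521.8 171.9 124. ]
shoulder L,T,B 522.0548927651511 171.54242719897414 172.18397551880005
```

>>> arm_command(
  deltas=[
    {"hand": 85, "tx": -57, "ty": 4, "tz": 5, "wx": 0, "wy": 0, "wz": 0},
    {"hand": 85, "tx": -57, "ty": 4, "tz": 5, "wx": 0, "wy": 0, "wz": 0},
    {"hand": 85, "tx": -57, "ty": 4, "tz": 5, "wx": 0, "wy": 0, "wz": 0},
    {"hand": 85, "tx": -57, "ty": 4, "tz": 5, "wx": 0, "wy": 0, "wz": 0},
    {"hand": 85, "tx": -57, "ty": 4, "tz": 5, "wx": 0, "wy": 0, "wz": 0},
    {"hand": 85, "tx": -57, "ty": 4, "tz": 5, "wx": 0, "wy": 0, "wz": 0},
    {"hand": 85, "tx": -57, "ty": 4, "tz": 5, "wx": 0, "wy": 0, "wz": 0},
    {"hand": 85, "tx": 0, "ty": 0, "tz": 0, "wx": 0, "wy": 0, "wz": 0},
  ],
)

```text
clock: 1.75
eef_pos: [565.0, -316.8, 182.3]
tcp_rot: [-3.141, 0.001, 1.566]
contact_force: [-1.1, 0.9, -0.0]
opening: 0.994
grasp_force: 0.0
```

Run:
```python
from h import *
np.set_printoptions(precision=1,suppress=True)
f=grab('wrist','w2.png');s=r.sense();print(s['eef_pos'],s['tcp_rot'],s['qvel'])
g=grab('scene','s2.png')
a=cv2.imread('pics/w2.png');b=cv2.imread('pics/s2.png')
cv2.imwrite('pics/m2.png',np.vstack([cv2.resize(a[0:370,60:580],(800,569))]))
```

```text
[ 565.  -314.5  182.5] [-3.1 -0.   1.6] [ 0. -0.  0.  0.  0.  0.]
```

View pics/m2.png

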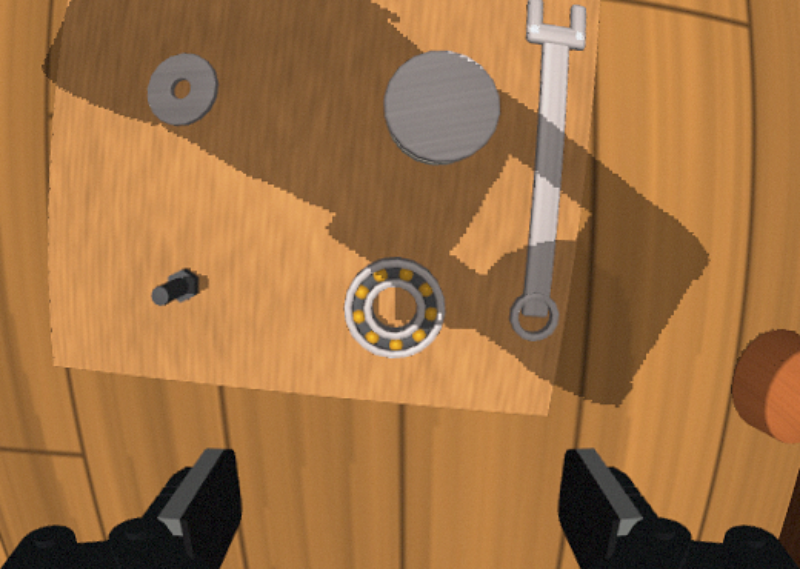

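The bearing (brass balls, outer edges x 345–443, y 257–358) is centred at crop (394,307.5), with the washer at (182,89), the bolt at (160,293) and the spanner ring at (533,316). The choice of bearing is confirmed.

Run:
```python
from h import *
np.set_printoptions(precision=1,suppress=True)
w=load('wrist');P=lambda x,y,z:atz(w,60+x*.65,y*.65,z,True)
print('bearing',P(394,307.5,18),P(345,307,18),P(443,307,18),P(394,257,18),P(394,358,18))
print('washer',P(182,89,11),'tin',P(442,107,55),'spring',P(533,316,11))
s=load('scene');im=s['image']
p=proj(s,(521.8,171.8,130));print(p)
q=proj(s,(595,-75,31));print(q)
u,v=map(int,p);u2,v2=map(int,q)
A=cv2.resize(im[v-45:v+45,u-45:u+45],(400,400),interpolation=2);B=cv2.resize(im[v2-65:v2+25,u2-65:u2+25],(400,400),interpolation=2)
cv2.imwrite('pics/m3.png',np.hstack([A,B])[:,:,::-1])
```

```text
bearing [ 560.4 -313.8   18. ] [ 530.6 -313.2   18. ] [ 590.2 -313.5   18. ] [ 560.6 -282.9   18. ] [ 560.2 -345.7   18. ]
washer [ 428.6 -171.9   11. ] tin [ 586.5 -198.7   55. ] spring [ 648.1 -320.5   11. ]
(np.float64(374.9931568728581), np.float64(152.02355811248384))
(np.float64(294.2762350963585), np.float64(274.77283906636666))
```

View pics/m3.png

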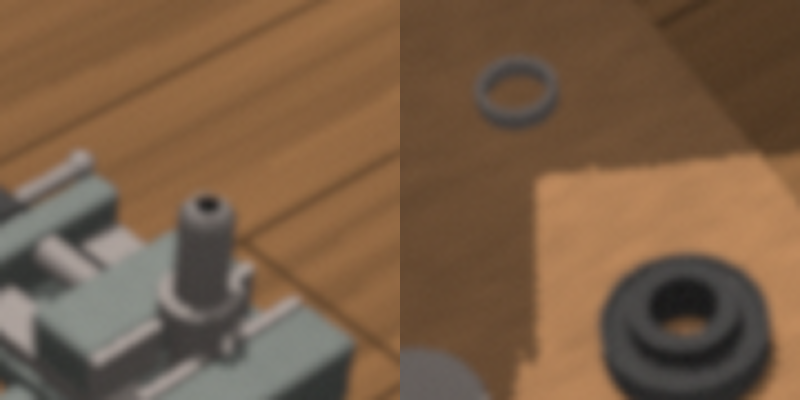

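>>> arm_command(
  deltas=[
    {"hand": 85, "tx": 0, "ty": -3, "tz": 60, "wx": 0, "wy": 0, "wz": 0},
    {"hand": 85, "tx": 0, "ty": 0, "tz": 60, "wx": 0, "wy": 0, "wz": 0},
    {"hand": 85, "tx": 0, "ty": 0, "tz": 45, "wx": 0, "wy": 0, "wz": 0},
    {"hand": 85, "tx": 0, "ty": 0, "tz": 15, "wx": 0, "wy": 0, "wz": 0},
    {"hand": 85, "tx": 0, "ty": 0, "tz": 0, "wx": 0, "wy": 0, "wz": 0},
    {"hand": 50, "tx": 0, "ty": 0, "tz": 0, "wx": 0, "wy": 0, "wz": 0},
    {"hand": 50, "tx": 0, "ty": 0, "tz": 0, "wx": 0, "wy": 0, "wz": 0},
    {"hand": 50, "tx": 0, "ty": 0, "tz": 0, "wx": 0, "wy": 0, "wz": 0},
  ],
  squeeze=40,
)

```text
clock: 2.85
eef_pos: [563.3, -312.1, 5.0]
tcp_rot: [3.14, 0.001, 1.571]
contact_force: [0.3, -0.7, 0.0]
opening: 0.585
grasp_force: 0.0
```

Run:
```python
from h import *
np.set_printoptions(precision=2,suppress=True)
f=grab('wrist','w4.png');s=r.sense();print(s)
a=cv2.imread('pics/w4.png')[180:480,120:520]
cv2.imwrite('pics/m4.png',cv2.resize(a,(800,600)))
```

```text
{'clock': 2.9, 'qpos': array([-0.51,  0.61,  1.72,  0.  ,  0.81, -0.51]), 'qvel': array([-0.  ,  0.01,  0.  ,  0.  , -0.  , -0.  ]), 'joint_efforts': array([  0.04, -69.02, -25.65,   0.  ,  -0.01,   0.  ]), 'eef_pos': array([ 563.13, -311.97,    4.7 ]), 'tcp_rot': array([3.14, 0.  , 1.57]), 'contact_force': array([ 0.78,  1.33, -0.3 ]), 'wrist_torque': array([-0.02,  0.01,  0.06]), 'grasp_force': 0.0, 'opening': 0.5871632450467899}
```

View pics/m4.png

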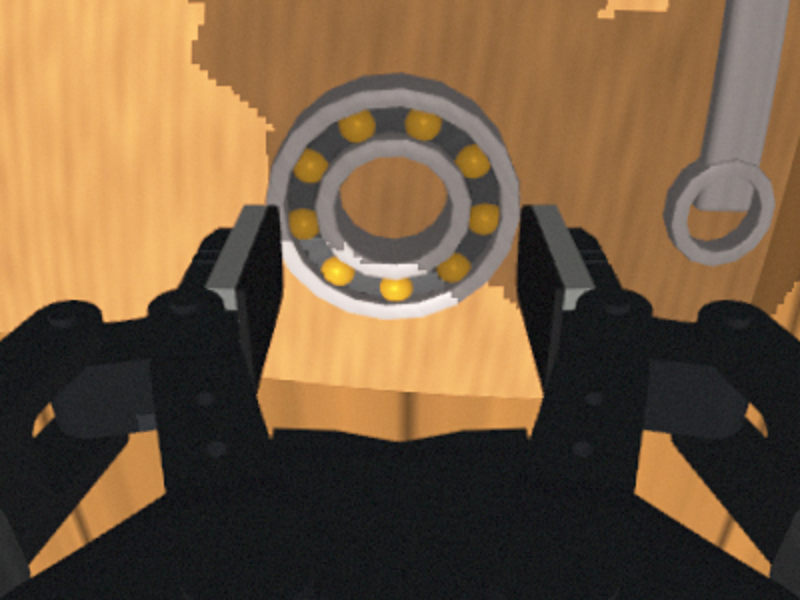

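The bearing lies at crop about (400,204), beyond the finger pads (inner edges x≈280 and 520, y≥207). The fingers closed in air beside or above it. I'll work out where the TCP is in this view.

Run:
```python
from h import *
np.set_printoptions(precision=1,suppress=True)
w=load('wrist');P=lambda x,y,z:atz(w,120+x*.5,180+y*.5,z,True)
Q=lambda p:(lambda a:np.array([(a[0]-120)*2,(a[1]-180)*2]))(proj(w,p,True))
T=w['world_to_cam'];print('cam',-T[:3,:3].T@T[:3,3]);print(T[:3,:3])
for x,y in[(400,204),(283,204),(520,204),(400,90),(400,318)]:print(P(x,y,18))
for z in(5,12,24,43):print(z,Q((563,-312,z)),Q((538,-312,z)),Q((538,-301,z)),Q((538,-323,z)))
```

```text
cam [ 561.9 -240.2  180.9]
[[ 1.  -0.   0. ]
 [ 0.   1.  -0.3]
 [-0.   0.3  1. ]]
[ 562.3 -313.1   18. ]
[ 534.  -313.3   18. ]
[ 591.3 -313.4   18. ]
[ 562.3 -284.9   18. ]
[ 562.3 -345.6   18. ]
5 [402.7 179.2] [305.2 178.9] [303.4 138.4] [307.1 217.7]
12 [402.9 189.9] [301.9 189.5] [300.  147.8] [304.  229.3]
24 [403.2 210.2] [295.8 209.5] [293.4 165.6] [298.3 251.3]
43 [403.8 248. ] [284.4 246.9] [281.2 199.1] [287.7 291.8]
```

The view puts the visible fingertips about 40 mm above the TCP, and nothing touched. I'll reopen, go 10 mm lower (safe either way) and close again, watching the forces.

>>> arm_command(
  deltas=[
    {"hand": 80, "tx": -1, "ty": -1, "tz": 0, "wx": 0, "wy": 0, "wz": 0},
    {"hand": 80, "tx": 0, "ty": 0, "tz": 0, "wx": 0, "wy": 0, "wz": 0},
    {"hand": 80, "tx": 0, "ty": 0, "tz": 5, "wx": 0, "wy": 0, "wz": 0},
    {"hand": 80, "tx": 0, "ty": 0, "tz": 5, "wx": 0, "wy": 0, "wz": 0},
    {"hand": 50, "tx": 0, "ty": 0, "tz": 0, "wx": 0, "wy": 0, "wz": 0},
    {"hand": 50, "tx": 0, "ty": 0, "tz": 0, "wx": 0, "wy": 0, "wz": 0},
    {"hand": 50, "tx": 0, "ty": 0, "tz": 0, "wx": 0, "wy": 0, "wz": 0},
  ],
)

```text
clock: 3.78
eef_pos: [561.8, -312.7, -6.1]
tcp_rot: [3.141, 0.0, 1.571]
contact_force: [1.1, 0.3, -0.2]
opening: 0.585
grasp_force: 0.0
```

Run:
```python
from h import *
for n in('side','scene'):
    g=grab(n,n+'5.png');p=r.sense()['eef_pos'];print(n,p,[np.round(proj(g,p+np.array(d)),1) for d in((0,0,0),(0,0,35),(25,0,0),(-25,0,0))])
    u,v=map(int,proj(g,p+np.array([0,0,15])));x0,y0=u-60,v-75;print(x0,y0)
    a=cv2.resize(g['image'][y0:y0+120,x0:x0+120],(400,400),interpolation=2)[:,:,::-1]
    b=a if n=='side' else np.hstack([b,a])
cv2.imwrite('pics/m5.png',b)
```

```text
side [ 561.7775963  -312.72652521   -6.07861742] [array([399.3, 410.9]), array([401.7, 400.3]), array([412.8, 404. ]), array([385.6, 417.9])]
340 331
scene [ 561.8033518  -312.74374363   -6.06014541] [array([166.4, 348.6]), array([161.1, 337.7]), array([173.6, 359.4]), array([159.3, 338.1])]
104 268
```

View pics/m5.png

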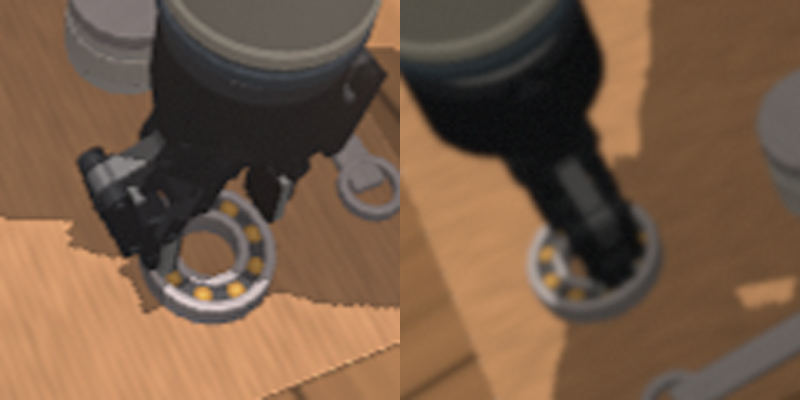

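The side and scene crops show the fingertips hovering just above the bearing's top face, around z≈20. I'll go a further 15 mm lower with the fingers open, then close.

>>> arm_command(
  deltas=[
    {"hand": 80, "tx": 0, "ty": 0, "tz": 0, "wx": 0, "wy": 0, "wz": 0},
    {"hand": 80, "tx": 0, "ty": 0, "tz": 0, "wx": 0, "wy": 0, "wz": 0},
    {"hand": 80, "tx": 0, "ty": 0, "tz": 5, "wx": 0, "wy": 0, "wz": 0},
    {"hand": 80, "tx": 0, "ty": 0, "tz": 5, "wx": 0, "wy": 0, "wz": 0},
    {"hand": 80, "tx": 0, "ty": 0, "tz": 5, "wx": 0, "wy": 0, "wz": 0},
    {"hand": 50, "tx": 0, "ty": 0, "tz": 0, "wx": 0, "wy": 0, "wz": 0},
    {"hand": 50, "tx": 0, "ty": 0, "tz": 0, "wx": 0, "wy": 0, "wz": 0},
    {"hand": 50, "tx": 0, "ty": 0, "tz": 0, "wx": 0, "wy": 0, "wz": 0},
  ],
)

```text
clock: 4.88
eef_pos: [561.6, -312.6, -21.0]
tcp_rot: [-3.141, -0.0, 1.571]
contact_force: [-1.0, 1.7, 4.1]
opening: 0.684
grasp_force: 42.3
```

Gripped at 42 N. I'll lift and check the hold.

>>> arm_command(
  deltas=[
    {"hand": 50, "tx": 0, "ty": 0, "tz": -10, "wx": 0, "wy": 0, "wz": 0},
    {"hand": 50, "tx": 0, "ty": 0, "tz": -40, "wx": 0, "wy": 0, "wz": 0},
    {"hand": 50, "tx": 0, "ty": 0, "tz": -60, "wx": 0, "wy": 0, "wz": 0},
    {"hand": 50, "tx": 0, "ty": 0, "tz": -60, "wx": 0, "wy": 0, "wz": 0},
    {"hand": 50, "tx": 0, "ty": 0, "tz": -20, "wx": 0, "wy": 0, "wz": 0},
    {"hand": 50, "tx": 0, "ty": 0, "tz": 0, "wx": 0, "wy": 0, "wz": 0},
  ],
  squeeze=50,
)

```text
clock: 5.62
eef_pos: [562.3, -313.0, 170.0]
tcp_rot: [3.139, 0.001, 1.571]
contact_force: [-0.8, -0.2, -3.0]
opening: 0.671
grasp_force: 54.3
```

Run:
```python
from h import *
np.set_printoptions(precision=2,suppress=True)
f=grab('wrist','w6.png');s=r.sense();print({k:s[k] for k in('eef_pos','tcp_rot','contact_force','opening','grasp_force')})
T=f['world_to_cam'];print('cam',-T[:3,:3].T@T[:3,3])
a=cv2.imread('pics/w6.png')[180:480,120:520]
cv2.imwrite('pics/m6.png',cv2.resize(a,(800,600)))
```

```text
{'eef_pos': array([ 561.18, -312.45,  167.98]), 'tcp_rot': array([-3.14, -0.  ,  1.57]), 'contact_force': array([-0.77, -0.21, -3.4 ]), 'opening': 0.6758788679687822, 'grasp_force': 54.27451992451097}
cam [ 560.66 -241.12  345.88]
```

View pics/m6.png

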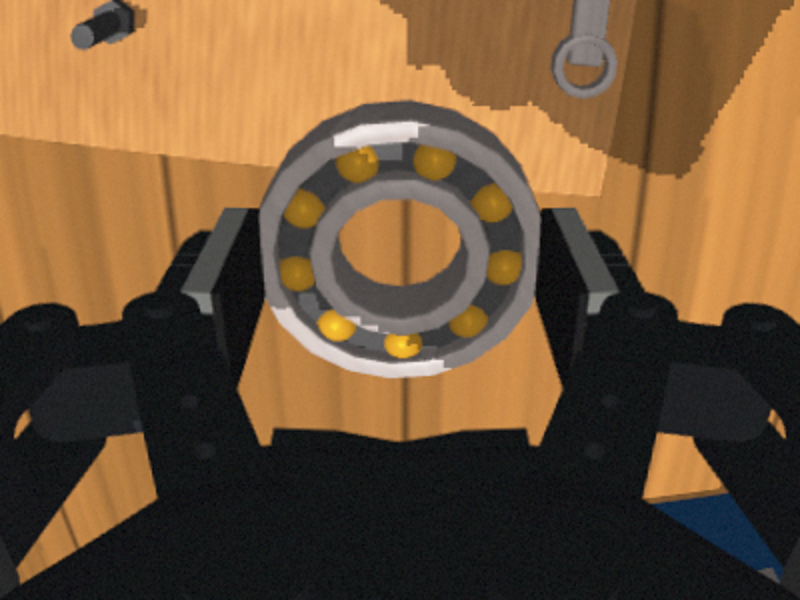

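The bearing is held level between the pads, with its top face spanning x 262–540 and y≈120–378. I'll compute its pose relative to the TCP.

```bash
cat > fit.py <<'E'
from h import *
from scipy.optimize import least_squares
def circ(w,pts,rad,z=None,fish=True):
    """pts: pixels on a horizontal circle edge; returns x,y,z (z fixed if given) & rms"""
    rays=[ray(w,u,v,fish) for u,v in pts]
    def f(p):
        Z=z if z is not None else p[2]
        return [np.hypot(*((c+d*(Z-c[2])/d[2])[:2]-p[:2]))-rad for c,d in rays]
    c,d=rays[0];z0=z if z is not None else c[2]-150
    x0=np.mean([(c+d*(z0-c[2])/d[2])[:2] for c,d in rays],0)
    s=least_squares(f,list(x0)+([z0] if z is None else []))
    return s.x,np.sqrt(np.mean(s.fun**2))
E
python3 - <<'E'
from fit import *
np.set_printoptions(precision=2,suppress=True)
w=load('wrist')
pts=[(120+x/2,180+y/2) for x,y in[(262,235),(540,235),(400,122),(403,378),(300,345),(510,338)]]
x,e=circ(w,pts,31);print(x,e,x-r.sense()['eef_pos'])
pts=[(120+x/2,180+y/2) for x,y in[(340,240),(462,240),(400,198),(345,265),(455,265)]]
print(circ(w,pts,14))
E
```

```text
[ 561.4  -317.81  206.09] 0.6677276214950643 [ 0.22 -5.35 38.11]
(array([ 561.31, -322.85,  190.39]), np.float64(0.45572911322828563))
```

Run:
```python
from fit import *
np.set_printoptions(precision=2,suppress=True)
w=load('wrist');s=r.sense()['eef_pos']
C=lambda L:[(120+x/2,180+y/2) for x,y in L]
for L in ([(262,235),(540,235),(403,378),(300,345),(510,338)],[(262,235),(540,235),(400,122)],[(262,235),(540,235),(400,122),(403,378)]):
    x,e=circ(w,C(L),31,s[2]+39);print(x-s[:2],e)
# predicted top-face ellipse for y offsets
for dy in(-2,-4,-6):
    q=[proj(w,(s[0]+31*np.cos(a),s[1]+dy+31*np.sin(a),s[2]+39),True) for a in np.linspace(0,2*np.pi,8,endpoint=False)]
    print(dy,[(round((u-120)*2),round((v-180)*2)) for u,v in q])
    q=[proj(w,(s[0]+14*np.cos(a),s[1]+dy+14*np.sin(a),s[2]+39),True) for a in np.linspace(0,2*np.pi,8,endpoint=False)]
    print('  bore',[(round((u-120)*2),round((v-180)*2)) for u,v in q])
```

```text
[ 0.21 -5.08] 0.7032643266021387
[ 0.17 -4.73] 0.9043103528068329
[ 0.16 -4.57] 0.7917223019744424
-2 [(546, 250), (510, 154), (400, 111), (291, 154), (254, 250), (302, 337), (400, 370), (498, 336)]
  bore [(467, 252), (449, 209), (400, 191), (352, 209), (334, 252), (354, 292), (400, 308), (446, 292)]
-4 [(545, 258), (509, 163), (400, 121), (291, 164), (255, 259), (303, 344), (400, 377), (497, 344)]
  bore [(466, 260), (448, 218), (400, 200), (352, 218), (334, 260), (355, 300), (400, 316), (446, 300)]
-6 [(544, 266), (509, 173), (400, 130), (292, 173), (256, 267), (303, 351), (400, 383), (497, 351)]
  bore [(466, 268), (448, 227), (400, 209), (352, 227), (334, 268), (355, 308), (400, 323), (446, 308)]
```

>>> arm_command(
  deltas=[
    {"hand": 50, "tx": 55, "ty": -4, "tz": 2, "wx": 0, "wy": 0, "wz": 0},
    {"hand": 50, "tx": 60, "ty": -4, "tz": 2, "wx": 0, "wy": 0, "wz": 0},
    {"hand": 50, "tx": 60, "ty": -4, "tz": 2, "wx": 0, "wy": 0, "wz": 0},
    {"hand": 50, "tx": 60, "ty": -4, "tz": 2, "wx": 0, "wy": 0, "wz": 0},
    {"hand": 50, "tx": 60, "ty": -4, "tz": 2, "wx": 0, "wy": 0, "wz": 0},
    {"hand": 50, "tx": 60, "ty": -4, "tz": 2, "wx": 0, "wy": 0, "wz": 0},
    {"hand": 50, "tx": 60, "ty": -4, "tz": 2, "wx": 0, "wy": 0, "wz": 0},
    {"hand": 50, "tx": 55, "ty": -4, "tz": 2, "wx": 0, "wy": 0, "wz": 0},
  ],
)

```text
clock: 6.68
eef_pos: [527.6, 158.9, 150.0]
tcp_rot: [-3.137, 0.001, 1.571]
contact_force: [2.0, 0.1, -0.7]
opening: 0.671
grasp_force: 54.3
```

>>> arm_command(
  deltas=[
    {"hand": 50, "tx": 18, "ty": -8, "tz": 10, "wx": 0, "wy": 0, "wz": 0},
    {"hand": 50, "tx": 0, "ty": 0, "tz": 10, "wx": 0, "wy": 0, "wz": 0},
    {"hand": 50, "tx": 0, "ty": 0, "tz": 0, "wx": 0, "wy": 0, "wz": 0},
    {"hand": 50, "tx": 0, "ty": 0, "tz": 0, "wx": 0, "wy": 0, "wz": 0},
  ],
)

```text
clock: 7.18
eef_pos: [521.9, 174.0, 132.5]
tcp_rot: [-3.141, 0.0, 1.569]
contact_force: [0.7, 0.7, -2.1]
opening: 0.67
grasp_force: 54.3
```

Run:
```python
from h import *
np.set_printoptions(precision=2,suppress=True)
f=grab('wrist','w7.png');s=r.sense();print({k:s[k] for k in('eef_pos','tcp_rot','contact_force','opening','grasp_force')})
a=cv2.imread('pics/w7.png')[230:380,220:420]
cv2.imwrite('pics/m7.png',cv2.resize(a,(800,600),interpolation=2))
```

```text
{'eef_pos': array([522.06, 174.18, 132.81]), 'tcp_rot': array([3.14, 0.  , 1.57]), 'contact_force': array([ 0.32,  0.24, -2.2 ]), 'opening': 0.6747834354355344, 'grasp_force': 54.30128900523414}
```

View pics/m7.png

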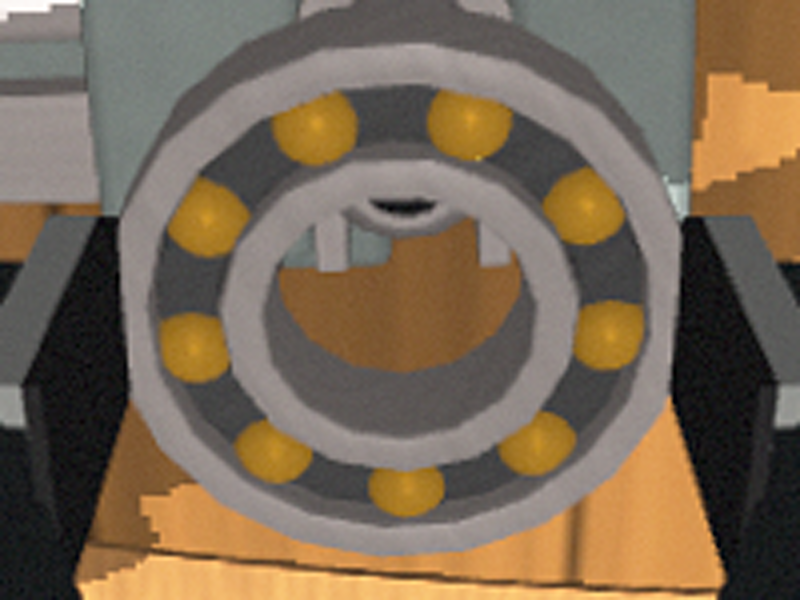

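The bore centre is at crop x≈401 and the spindle's tapped hole at x≈403, bottom edge y≈215. The shaft silhouette's lower edge is at y≈237, so the spindle is well beyond the bore in +y.

Run:
```python
from fit import *
np.set_printoptions(precision=2,suppress=True)
w=load('wrist');s=r.sense()['eef_pos']
C=lambda L:[(220+x/4,230+y/4) for x,y in L]
o=C([(122,240),(680,250),(400,47),(403,553),(200,470),(612,465),(230,115),(580,110)])
print('z free',circ(w,o,31)); 
b,e=circ(w,o,31,s[2]+39);print('brg',b,e,b-s[:2])
print('inner bore', circ(w,C([(265,290),(533,300),(403,437),(300,395),(505,395)]),14,s[2]+39))
for y,z in((237,124),(228,130)):print(z,atz(w,*C([(403,y)])[0],z,True)+[0,12.5 if z==124 else 8,0])
```

```text
z free (array([521.08, 168.02, 165.49]), np.float64(0.5281968974972285))
brg [521.06 171.14] 1.4513231446677584 [-1.   -3.03]
inner bore (array([520.78, 171.46]), np.float64(0.24287706139949247))
124 [521.21 171.49 124.  ]
130 [521.2  171.13 130.  ]
```

Relative to the bore, the spindle is only about +0.2 mm in x and +0.5 mm in y, well inside the taper's catch. I'll lower in short stretches, watching the force.

>>> arm_command(
  deltas=[
    {"hand": 50, "tx": 0.5, "ty": 0.2, "tz": 12, "wx": 0, "wy": 0, "wz": 0},
    {"hand": 50, "tx": 0, "ty": 0, "tz": 12, "wx": 0, "wy": 0, "wz": 0},
    {"hand": 50, "tx": 0, "ty": 0, "tz": 4, "wx": 0, "wy": 0, "wz": 0},
    {"hand": 50, "tx": 0, "ty": 0, "tz": 4, "wx": 0, "wy": 0, "wz": 0},
    {"hand": 50, "tx": 0, "ty": 0, "tz": 3, "wx": 0, "wy": 0, "wz": 0},
    {"hand": 50, "tx": 0, "ty": 0, "tz": 0, "wx": 0, "wy": 0, "wz": 0},
  ],
)

```text
clock: 7.98
eef_pos: [521.9, 175.8, 97.7]
tcp_rot: [-3.142, 0.0, 1.571]
contact_force: [0.1, -0.2, -1.8]
opening: 0.671
grasp_force: 54.2
```

>>> arm_command(
  deltas=[
    {"hand": 50, "tx": 0, "ty": 0, "tz": 4, "wx": 0, "wy": 0, "wz": 0},
    {"hand": 50, "tx": 0, "ty": 0, "tz": 4, "wx": 0, "wy": 0, "wz": 0},
    {"hand": 50, "tx": 0, "ty": 0, "tz": 4, "wx": 0, "wy": 0, "wz": 0},
    {"hand": 50, "tx": 0, "ty": 0, "tz": 4, "wx": 0, "wy": 0, "wz": 0},
    {"hand": 50, "tx": 0, "ty": 0, "tz": 4, "wx": 0, "wy": 0, "wz": 0},
    {"hand": 50, "tx": 0, "ty": 0, "tz": 0, "wx": 0, "wy": 0, "wz": 0},
  ],
)

```text
clock: 8.72
eef_pos: [521.8, 175.7, 77.4]
tcp_rot: [-3.141, 0.0, 1.571]
contact_force: [1.1, -1.9, -3.5]
opening: 0.669
grasp_force: 54.1
```

>>> arm_command(
  deltas=[
    {"hand": 50, "tx": 0, "ty": 0, "tz": 4, "wx": 0, "wy": 0, "wz": 0},
    {"hand": 50, "tx": 0, "ty": 0, "tz": 4, "wx": 0, "wy": 0, "wz": 0},
    {"hand": 50, "tx": 0, "ty": 0, "tz": 4, "wx": 0, "wy": 0, "wz": 0},
    {"hand": 50, "tx": 0, "ty": 0, "tz": 4, "wx": 0, "wy": 0, "wz": 0},
    {"hand": 50, "tx": 0, "ty": 0, "tz": 2, "wx": 0, "wy": 0, "wz": 0},
    {"hand": 50, "tx": 0, "ty": 0, "tz": 0, "wx": 0, "wy": 0, "wz": 0},
  ],
)

```text
clock: 9.48
eef_pos: [521.8, 175.7, 59.5]
tcp_rot: [-3.141, 0.0, 1.571]
contact_force: [1.8, -1.2, -2.4]
opening: 0.672
grasp_force: 54.0
```

>>> arm_command(
  deltas=[
    {"hand": 50, "tx": 0, "ty": 0, "tz": 1, "wx": 0, "wy": 0, "wz": 0},
    {"hand": 50, "tx": 0, "ty": 0, "tz": 1, "wx": 0, "wy": 0, "wz": 0},
    {"hand": 50, "tx": 0, "ty": 0, "tz": 0, "wx": 0, "wy": 0, "wz": 0},
  ],
)

```text
clock: 9.85
eef_pos: [522.0, 175.8, 58.2]
tcp_rot: [3.141, 0.0, 1.571]
contact_force: [-0.5, -2.6, 4.2]
opening: 0.675
grasp_force: 55.3
```

Contact came at TCP z 58.2, right at the expected home height. I'll release, lift and go look at the spacer.

>>> arm_command(
  deltas=[
    {"hand": 66, "tx": 0, "ty": 0, "tz": 0, "wx": 0, "wy": 0, "wz": 0},
    {"hand": 80, "tx": 0, "ty": 0, "tz": 0, "wx": 0, "wy": 0, "wz": 0},
    {"hand": 80, "tx": 0, "ty": 0, "tz": -2, "wx": 0, "wy": 0, "wz": 0},
    {"hand": 80, "tx": 0, "ty": 0, "tz": -20, "wx": 0, "wy": 0, "wz": 0},
    {"hand": 80, "tx": 0, "ty": 0, "tz": -50, "wx": 0, "wy": 0, "wz": 0},
    {"hand": 80, "tx": 0, "ty": 0, "tz": -40, "wx": 0, "wy": 0, "wz": 0},
  ],
)

```text
clock: 10.6
eef_pos: [522.0, 176.0, 171.5]
tcp_rot: [3.141, -0.0, 1.571]
contact_force: [1.7, 1.3, -0.6]
opening: 0.938
grasp_force: 0.0
```

>>> arm_command(
  deltas=[
    {"hand": 80, "tx": -46, "ty": -16, "tz": 0, "wx": 0, "wy": 0, "wz": 0},
    {"hand": 80, "tx": -47, "ty": -16, "tz": 0, "wx": 0, "wy": 0, "wz": 0},
    {"hand": 80, "tx": -47, "ty": -16, "tz": 0, "wx": 0, "wy": 0, "wz": 0},
    {"hand": 80, "tx": -47, "ty": -16, "tz": 0, "wx": 0, "wy": 0, "wz": 0},
    {"hand": 80, "tx": -47, "ty": -16, "tz": 0, "wx": 0, "wy": 0, "wz": 0},
    {"hand": 60, "tx": 0, "ty": 0, "tz": 0, "wx": 0, "wy": 0, "wz": 0},
    {"hand": 60, "tx": 0, "ty": 0, "tz": 0, "wx": 0, "wy": 0, "wz": 0},
  ],
)

```text
clock: 11.48
eef_pos: [442.2, -58.0, 170.0]
tcp_rot: [3.141, -0.0, 1.57]
contact_force: [1.2, -0.4, 0.8]
opening: 0.696
grasp_force: 0.0
```

Run:
```python
from h import *
np.set_printoptions(precision=2,suppress=True)
f=grab('wrist','w8.png');g=grab('side','side8.png');s=r.sense();print({k:s[k] for k in('eef_pos','tcp_rot','contact_force','opening','grasp_force')})
a=cv2.imread('pics/w8.png')
u,v=map(int,proj(f,(444,-58,13),True));u2,v2=map(int,proj(f,(596,-75,31),True));print(u,v,u2,v2)
A=cv2.resize(a[v-35:v+35,u-35:u+35],(400,400),interpolation=2)
B=cv2.resize(a[v2-50:v2+50,u2-50:u2+50],(400,400),interpolation=2)
u3,v3=map(int,proj(g,(521,172,100)));print(u3,v3);c=cv2.resize(g['image'][v3-35:v3+35,u3-35:u3+35],(200,200))[:,:,::-1]
B[:200,200:]=c
cv2.imwrite('pics/m8.png',np.hstack([A,B]))
```

```text
{'eef_pos': array([442.33, -57.35, 169.86]), 'tcp_rot': array([ 3.14, -0.  ,  1.57]), 'contact_force': array([-0.19, -1.17,  0.15]), 'opening': 0.7031510408199326, 'grasp_force': 0.0}
322 204 483 228
255 188
```

View pics/m8.png

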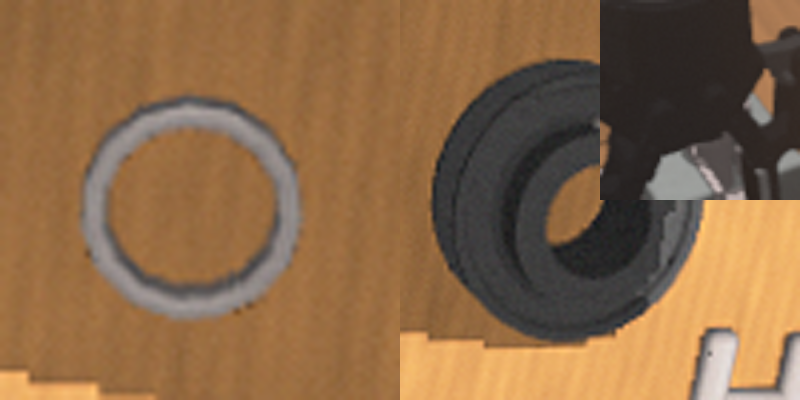

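The left crop shows the plain steel spacer ring (outer x 82–300, top face y≈103–318), and the right crop the pulley with boss and bore. The side inset is hidden by the arm. I'll compute both positions.

Run:
```python
from fit import *
np.set_printoptions(precision=2,suppress=True)
w=load('wrist');k=70/400
C=lambda L:[(322-35+x*k,204-35+y*k) for x,y in L]
L=C([(82,210),(300,210),(191,103),(191,318),(113,285),(270,285)])
print('spacer',circ(w,L,18,13),circ(w,L,18))
C=lambda L:[(483-50+(x-400)/4,228-50+y/4) for x,y in L]
print('pulley rim top',circ(w,C([(453,180),(480,285),(560,342),(640,315),(690,265),(703,205)]),34,21))
```

```text
spacer (array([441.82, -58.96]), np.float64(0.4056422871949375)) (array([441.84, -60.89,   5.04]), np.float64(0.0812142784951486))
pulley rim top (array([595.95, -79.78]), np.float64(1.3587401471866964))
```

>>> arm_command(
  deltas=[
    {"hand": 52, "tx": -3, "ty": 0, "tz": 60, "wx": 0, "wy": 0, "wz": 0},
    {"hand": 52, "tx": 0, "ty": 0, "tz": 60, "wx": 0, "wy": 0, "wz": 0},
    {"hand": 52, "tx": 0, "ty": 0, "tz": 50, "wx": 0, "wy": 0, "wz": 0},
    {"hand": 52, "tx": 0, "ty": 0, "tz": 15, "wx": 0, "wy": 0, "wz": 0},
    {"hand": 52, "tx": 0, "ty": 0, "tz": 3, "wx": 0, "wy": 0, "wz": 0},
    {"hand": 52, "tx": 0, "ty": 0, "tz": 0, "wx": 0, "wy": 0, "wz": 0},
  ],
)

```text
clock: 12.32
eef_pos: [443.3, -61.1, -17.0]
tcp_rot: [3.139, 0.0, 1.571]
contact_force: [-0.2, -0.5, 0.1]
opening: 0.61
grasp_force: 0.0
```

>>> arm_command(
  deltas=[
    {"hand": 52, "tx": 0, "ty": 0, "tz": 2, "wx": 0, "wy": 0, "wz": 0},
    {"hand": 52, "tx": 0, "ty": 0, "tz": 2, "wx": 0, "wy": 0, "wz": 0},
    {"hand": 52, "tx": 0, "ty": 0, "tz": 0, "wx": 0, "wy": 0, "wz": 0},
  ],
)

```text
clock: 12.7
eef_pos: [442.1, -61.3, -21.9]
tcp_rot: [3.141, 0.0, 1.571]
contact_force: [-0.1, 0.0, -0.3]
opening: 0.607
grasp_force: 0.0
```

>>> arm_command(
  deltas=[
    {"hand": 52, "tx": 0, "ty": 0, "tz": 2, "wx": 0, "wy": 0, "wz": 0},
    {"hand": 52, "tx": 0, "ty": 0, "tz": 1.5, "wx": 0, "wy": 0, "wz": 0},
    {"hand": 52, "tx": 0, "ty": 0, "tz": 0, "wx": 0, "wy": 0, "wz": 0},
  ],
)

```text
clock: 13.08
eef_pos: [441.7, -61.2, -25.9]
tcp_rot: [-3.141, -0.0, 1.571]
contact_force: [0.4, -0.3, -0.1]
opening: 0.608
grasp_force: 0.0
```

>>> arm_command(
  deltas=[
    {"hand": 52, "tx": 0, "ty": 0, "tz": 1.5, "wx": 0, "wy": 0, "wz": 0},
    {"hand": 52, "tx": 0, "ty": 0, "tz": 0, "wx": 0, "wy": 0, "wz": 0},
  ],
)

```text
clock: 13.32
eef_pos: [441.8, -61.2, -27.3]
tcp_rot: [-3.141, -0.0, 1.571]
contact_force: [0.7, -0.1, 0.3]
opening: 0.607
grasp_force: 0.0
```

>>> arm_command(
  deltas=[
    {"hand": 40, "tx": 0, "ty": 0, "tz": 0, "wx": 0, "wy": 0, "wz": 0},
    {"hand": 25, "tx": 0, "ty": 0, "tz": 0, "wx": 0, "wy": 0, "wz": 0},
    {"hand": 25, "tx": 0, "ty": 0, "tz": 0, "wx": 0, "wy": 0, "wz": 0},
    {"hand": 25, "tx": 0, "ty": 0, "tz": 0, "wx": 0, "wy": 0, "wz": 0},
  ],
  squeeze=30,
)

```text
clock: 13.82
eef_pos: [441.9, -61.2, -26.9]
tcp_rot: [3.141, 0.0, 1.571]
contact_force: [-0.9, 0.1, 5.7]
opening: 0.4
grasp_force: 29.3
```

Spacer gripped. I'll lift and carry it over the spindle.

>>> arm_command(
  deltas=[
    {"hand": 25, "tx": 0, "ty": 0, "tz": -10, "wx": 0, "wy": 0, "wz": 0},
    {"hand": 25, "tx": 0, "ty": 0, "tz": -50, "wx": 0, "wy": 0, "wz": 0},
    {"hand": 25, "tx": 0, "ty": 0, "tz": -60, "wx": 0, "wy": 0, "wz": 0},
    {"hand": 25, "tx": 0, "ty": 0, "tz": -30, "wx": 0, "wy": 0, "wz": 0},
    {"hand": 25, "tx": 40, "ty": 14, "tz": 0, "wx": 0, "wy": 0, "wz": 0},
    {"hand": 25, "tx": 50, "ty": 17, "tz": 0, "wx": 0, "wy": 0, "wz": 0},
    {"hand": 25, "tx": 50, "ty": 17, "tz": 0, "wx": 0, "wy": 0, "wz": 0},
    {"hand": 25, "tx": 50, "ty": 17, "tz": 0, "wx": 0, "wy": 0, "wz": 0},
  ],
)

```text
clock: 14.82
eef_pos: [507.2, 130.5, 123.5]
tcp_rot: [3.141, -0.0, 1.571]
contact_force: [1.2, -0.5, 0.0]
opening: 0.402
grasp_force: 30.2
```

>>> arm_command(
  deltas=[
    {"hand": 25, "tx": 43, "ty": 15, "tz": 0, "wx": 0, "wy": 0, "wz": 0},
    {"hand": 25, "tx": 0, "ty": 0, "tz": 0, "wx": 0, "wy": 0, "wz": 0},
    {"hand": 25, "tx": 0, "ty": 0, "tz": 0, "wx": 0, "wy": 0, "wz": 0},
    {"hand": 25, "tx": 0, "ty": 0, "tz": 0, "wx": 0, "wy": 0, "wz": 0},
  ],
)

```text
clock: 15.32
eef_pos: [521.3, 170.6, 122.9]
tcp_rot: [-3.141, 0.0, 1.57]
contact_force: [0.8, -0.4, 0.3]
opening: 0.396
grasp_force: 30.2
```

Run:
```python
from h import *
np.set_printoptions(precision=2,suppress=True)
f=grab('wrist','w9.png');s=r.sense();print({k:s[k] for k in('eef_pos','tcp_rot','contact_force','opening','grasp_force')})
a=cv2.imread('pics/w9.png')[210:360,220:420]
cv2.imwrite('pics/m9.png',cv2.resize(a,(800,600),interpolation=2))
```

```text
{'eef_pos': array([521.47, 170.67, 122.93]), 'tcp_rot': array([-3.14,  0.  ,  1.57]), 'contact_force': array([ 0.58, -0.5 ,  0.41]), 'opening': 0.39826290743099385, 'grasp_force': 30.164632480591536}
```

View pics/m9.png

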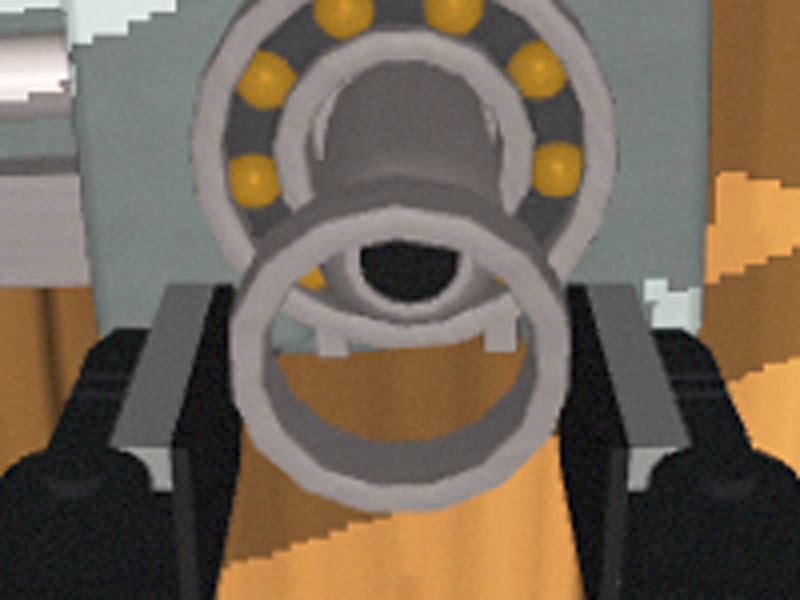

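The bearing sits flat and home on the shoulder. The held spacer's top face spans x 231–570 and y 208–512. The spindle's end ring is at x 343–478 with its bottom at y≈318, hole at x 360–460.

Run:
```python
from fit import *
np.set_printoptions(precision=2,suppress=True)
w=load('wrist');s=r.sense()['eef_pos']
C=lambda L:[(220+x/4,210+y/4) for x,y in L]
sp=C([(231,345),(570,345),(400,208),(400,512),(270,455),(535,455),(280,250),(520,245)])
print('spacer',circ(w,sp,18,s[2]+39.9),circ(w,sp,18),s)
e=C([(343,262),(478,262),(410,318),(365,303),(455,303)])
print('end',circ(w,e,8,130),circ(w,e,8))
b=C([(193,130),(617,130),(250,250),(565,245),(405,343)])
print('brg',circ(w,b,31,97),circ(w,b,31))
```

```text
spacer (array([520.47, 172.71]), np.float64(0.436934481882092)) (array([520.47, 171.16, 159.68]), np.float64(0.16287186232020281)) [521.47 170.67 122.93]
end (array([521.58, 170.71]), np.float64(0.2180977364753274)) (array([521.53, 174.2 , 137.23]), np.float64(0.03375432800675007))
brg (array([521.06, 176.31]), np.float64(1.5612285260269978)) (array([521.1 , 172.86,  90.44]), np.float64(1.4125858157557791))
```

With heights fixed (known), the spindle is +1.0 mm in x and -1.7 mm in y from the spacer. I'll correct and lower in stages.

>>> arm_command(
  deltas=[
    {"hand": 25, "tx": -1.7, "ty": 0.9, "tz": 10, "wx": 0, "wy": 0, "wz": 0},
    {"hand": 25, "tx": 0, "ty": 0, "tz": 10, "wx": 0, "wy": 0, "wz": 0},
    {"hand": 25, "tx": 0, "ty": 0, "tz": 4, "wx": 0, "wy": 0, "wz": 0},
    {"hand": 25, "tx": 0, "ty": 0, "tz": 4, "wx": 0, "wy": 0, "wz": 0},
    {"hand": 25, "tx": 0, "ty": 0, "tz": 2, "wx": 0, "wy": 0, "wz": 0},
    {"hand": 25, "tx": 0, "ty": 0, "tz": 0, "wx": 0, "wy": 0, "wz": 0},
  ],
)

```text
clock: 16.12
eef_pos: [522.8, 170.2, 92.7]
tcp_rot: [-3.142, 0.0, 1.571]
contact_force: [-0.9, -0.5, 0.8]
opening: 0.402
grasp_force: 30.2
```

>>> arm_command(
  deltas=[
    {"hand": 25, "tx": 0, "ty": 0, "tz": 3, "wx": 0, "wy": 0, "wz": 0},
    {"hand": 25, "tx": 0, "ty": 0, "tz": 3, "wx": 0, "wy": 0, "wz": 0},
    {"hand": 25, "tx": 0, "ty": 0, "tz": 0, "wx": 0, "wy": 0, "wz": 0},
  ],
)

```text
clock: 16.5
eef_pos: [522.6, 170.1, 86.5]
tcp_rot: [-3.141, 0.0, 1.571]
contact_force: [-0.6, -0.2, -0.3]
opening: 0.398
grasp_force: 30.2
```

>>> arm_command(
  deltas=[
    {"hand": 25, "tx": -0.6, "ty": 0, "tz": 3, "wx": 0, "wy": 0, "wz": 0},
    {"hand": 25, "tx": 0, "ty": 0, "tz": 4, "wx": 0, "wy": 0, "wz": 0},
    {"hand": 25, "tx": 0, "ty": 0, "tz": 4, "wx": 0, "wy": 0, "wz": 0},
    {"hand": 25, "tx": 0, "ty": 0, "tz": 4, "wx": 0, "wy": 0, "wz": 0},
    {"hand": 25, "tx": 0, "ty": 0, "tz": 2.5, "wx": 0, "wy": 0, "wz": 0},
    {"hand": 25, "tx": 0, "ty": 0, "tz": 0, "wx": 0, "wy": 0, "wz": 0},
  ],
)

```text
clock: 17.25
eef_pos: [522.6, 169.5, 69.0]
tcp_rot: [-3.141, 0.0, 1.571]
contact_force: [1.0, 0.9, 0.2]
opening: 0.401
grasp_force: 30.2
```

>>> arm_command(
  deltas=[
    {"hand": 25, "tx": 0, "ty": 0, "tz": 1, "wx": 0, "wy": 0, "wz": 0},
    {"hand": 25, "tx": 0, "ty": 0, "tz": 1, "wx": 0, "wy": 0, "wz": 0},
    {"hand": 25, "tx": 0, "ty": 0, "tz": 0, "wx": 0, "wy": 0, "wz": 0},
  ],
)

```text
clock: 17.62
eef_pos: [522.8, 169.5, 67.3]
tcp_rot: [3.142, -0.0, 1.571]
contact_force: [0.8, -0.1, -0.5]
opening: 0.404
grasp_force: 30.2
```

>>> arm_command(
  deltas=[
    {"hand": 25, "tx": 0, "ty": 0, "tz": 0.7, "wx": 0, "wy": 0, "wz": 0},
    {"hand": 25, "tx": 0, "ty": 0, "tz": 0, "wx": 0, "wy": 0, "wz": 0},
  ],
)

```text
clock: 17.88
eef_pos: [522.9, 169.5, 67.1]
tcp_rot: [3.141, -0.0, 1.571]
contact_force: [-2.1, -1.0, 6.1]
opening: 0.405
grasp_force: 30.7
```

Contact with 6 N at TCP z 67.1, exactly home height. I'll release, lift and go above the pulley.

>>> arm_command(
  deltas=[
    {"hand": 40, "tx": 0, "ty": 0, "tz": -0.3, "wx": 0, "wy": 0, "wz": 0},
    {"hand": 52, "tx": 0, "ty": 0, "tz": 0, "wx": 0, "wy": 0, "wz": 0},
    {"hand": 52, "tx": 0, "ty": 0, "tz": 0, "wx": 0, "wy": 0, "wz": 0},
    {"hand": 55, "tx": 0, "ty": 0, "tz": -3, "wx": 0, "wy": 0, "wz": 0},
    {"hand": 60, "tx": 0, "ty": 0, "tz": -20, "wx": 0, "wy": 0, "wz": 0},
    {"hand": 70, "tx": 0, "ty": 0, "tz": -45, "wx": 0, "wy": 0, "wz": 0},
    {"hand": 85, "tx": 0, "ty": 0, "tz": -35, "wx": 0, "wy": 0, "wz": 0},
  ],
)

```text
clock: 18.75
eef_pos: [523.0, 169.6, 171.6]
tcp_rot: [3.141, -0.0, 1.571]
contact_force: [1.2, 0.4, -0.4]
opening: 0.991
grasp_force: 0.0
```

>>> arm_command(
  deltas=[
    {"hand": 85, "tx": -48, "ty": 14, "tz": 0, "wx": 0, "wy": 0, "wz": 0},
    {"hand": 85, "tx": -50, "ty": 15, "tz": 0, "wx": 0, "wy": 0, "wz": 0},
    {"hand": 85, "tx": -50, "ty": 15, "tz": 0, "wx": 0, "wy": 0, "wz": 0},
    {"hand": 85, "tx": -50, "ty": 15, "tz": 0, "wx": 0, "wy": 0, "wz": 0},
    {"hand": 85, "tx": -50, "ty": 14, "tz": 0, "wx": 0, "wy": 0, "wz": 0},
    {"hand": 85, "tx": 0, "ty": 0, "tz": 0, "wx": 0, "wy": 0, "wz": 0},
    {"hand": 85, "tx": 0, "ty": 0, "tz": 0, "wx": 0, "wy": 0, "wz": 0},
    {"hand": 85, "tx": 0, "ty": 0, "tz": 0, "wx": 0, "wy": 0, "wz": 0},
  ],
)

```text
clock: 19.75
eef_pos: [595.4, -77.3, 169.9]
tcp_rot: [-3.141, -0.0, 1.572]
contact_force: [-0.4, 0.8, 0.5]
opening: 0.994
grasp_force: 0.0
```

```bash
cat > pul.py <<'E'
from fit import *
np.set_printoptions(precision=2,suppress=True)
f=grab('wrist','w10.png');s=r.sense()['eef_pos'];print(s)
hsv=cv2.cvtColor(np.ascontiguousarray(f['image']),cv2.COLOR_RGB2HSV)
m=((hsv[...,1]<90)&(hsv[...,2]<120)).astype(np.uint8)
m=cv2.morphologyEx(m,cv2.MORPH_CLOSE,np.ones((5,5)))
n,l,st,c=cv2.connectedComponentsWithStats(m)
u,v=proj(f,(596,-79,25),True)
k=min(range(1,n),key=lambda i:np.hypot(c[i][0]-u,c[i][1]-v)+(1e4 if st[i][4]<500 else 0));print(u,v,st[k],c[k])
cn=max(cv2.findContours((l==k).astype(np.uint8),0,1)[0],key=cv2.contourArea)[:,0,:]
h=cv2.convexHull(cn)[:,0,:].astype(float)
# fit model silhouette: hull of rim-bottom, rim-top, boss-top circles
from scipy.optimize import minimize
A=np.linspace(0,2*np.pi,60)
hp=cv2.convexHull(cn)
def cost(p):
    P=np.array([proj(f,(p[0]+R*np.cos(a),p[1]+R*np.sin(a),z),True) for R,z in((34,3),(34,21),(22,31)) for a in A],np.float32)
    H=cv2.convexHull(P)
    return np.mean([cv2.pointPolygonTest(H,(float(x),float(y)),True)**2 for x,y in h])
o=minimize(cost,[596,-79],method='Nelder-Mead');print(o.x,o.fun**.5)
E
python3 pul.py
```

```text
[595.51 -77.25 169.94]
321.6968270317263 209.5653013654178 [ 282  170   76   75 3889] [319.86 207.61]
[594.29 -79.94] 0.33782260132061886
```

>>> arm_command(
  deltas=[
    {"hand": 85, "tx": -3, "ty": -0.3, "tz": 60, "wx": 0, "wy": 0, "wz": 0},
    {"hand": 85, "tx": 0, "ty": 0, "tz": 60, "wx": 0, "wy": 0, "wz": 0},
    {"hand": 85, "tx": 0, "ty": 0, "tz": 40, "wx": 0, "wy": 0, "wz": 0},
    {"hand": 85, "tx": 0, "ty": 0, "tz": 10, "wx": 0, "wy": 0, "wz": 0},
    {"hand": 85, "tx": 0, "ty": 0, "tz": 10, "wx": 0, "wy": 0, "wz": 0},
    {"hand": 85, "tx": 0, "ty": 0, "tz": 5, "wx": 0, "wy": 0, "wz": 0},
    {"hand": 85, "tx": 0, "ty": 0, "tz": 0, "wx": 0, "wy": 0, "wz": 0},
  ],
)

```text
clock: 20.68
eef_pos: [596.1, -81.5, -14.3]
tcp_rot: [3.14, 0.0, 1.571]
contact_force: [-0.9, -0.3, 0.0]
opening: 0.993
grasp_force: 0.0
```

>>> arm_command(
  deltas=[
    {"hand": 85, "tx": 0, "ty": 0, "tz": 5, "wx": 0, "wy": 0, "wz": 0},
    {"hand": 85, "tx": 0, "ty": 0, "tz": 5, "wx": 0, "wy": 0, "wz": 0},
    {"hand": 85, "tx": 0, "ty": 0, "tz": 0, "wx": 0, "wy": 0, "wz": 0},
  ],
)

```text
clock: 21.05
eef_pos: [595.1, -81.5, -25.5]
tcp_rot: [-3.141, -0.0, 1.571]
contact_force: [0.2, 0.2, 0.5]
opening: 0.995
grasp_force: 0.0
```

>>> arm_command(
  deltas=[
    {"hand": 55, "tx": 0, "ty": 0, "tz": 0, "wx": 0, "wy": 0, "wz": 0},
    {"hand": 55, "tx": 0, "ty": 0, "tz": 0, "wx": 0, "wy": 0, "wz": 0},
    {"hand": 55, "tx": 0, "ty": 0, "tz": 0, "wx": 0, "wy": 0, "wz": 0},
    {"hand": 55, "tx": 0, "ty": 0, "tz": 0, "wx": 0, "wy": 0, "wz": 0},
  ],
  squeeze=60,
)

```text
clock: 21.55
eef_pos: [595.7, -81.5, -23.9]
tcp_rot: [3.141, 0.0, 1.571]
contact_force: [-3.8, -0.4, 13.8]
opening: 0.764
grasp_force: 62.9
```

Rim gripped at 63 N (68 mm). I'll lift it and carry it above the spindle.

>>> arm_command(
  deltas=[
    {"hand": 55, "tx": 0, "ty": 0, "tz": -5, "wx": 0, "wy": 0, "wz": 0},
    {"hand": 55, "tx": 0, "ty": 0, "tz": -40, "wx": 0, "wy": 0, "wz": 0},
    {"hand": 55, "tx": 0, "ty": 0, "tz": -60, "wx": 0, "wy": 0, "wz": 0},
    {"hand": 55, "tx": 0, "ty": 0, "tz": -40, "wx": 0, "wy": 0, "wz": 0},
    {"hand": 55, "tx": 42, "ty": -12, "tz": 0, "wx": 0, "wy": 0, "wz": 0},
    {"hand": 55, "tx": 50, "ty": -15, "tz": 0, "wx": 0, "wy": 0, "wz": 0},
    {"hand": 55, "tx": 50, "ty": -15, "tz": 0, "wx": 0, "wy": 0, "wz": 0},
    {"hand": 55, "tx": 50, "ty": -15, "tz": 0, "wx": 0, "wy": 0, "wz": 0},
  ],
)

```text
clock: 22.55
eef_pos: [537.5, 111.8, 119.8]
tcp_rot: [-3.141, 0.0, 1.57]
contact_force: [0.6, 0.3, -3.0]
opening: 0.762
grasp_force: 68.6
```

>>> arm_command(
  deltas=[
    {"hand": 55, "tx": 40, "ty": -10, "tz": 0, "wx": 0, "wy": 0, "wz": 0},
    {"hand": 55, "tx": 20, "ty": -6, "tz": 0, "wx": 0, "wy": 0, "wz": 0},
    {"hand": 55, "tx": 0, "ty": 0, "tz": 0, "wx": 0, "wy": 0, "wz": 0},
    {"hand": 55, "tx": 0, "ty": 0, "tz": 0, "wx": 0, "wy": 0, "wz": 0},
    {"hand": 55, "tx": 0, "ty": 0, "tz": 0, "wx": 0, "wy": 0, "wz": 0},
  ],
)

```text
clock: 23.18
eef_pos: [522.6, 169.6, 119.8]
tcp_rot: [-3.141, 0.0, 1.57]
contact_force: [-0.2, -0.8, -3.8]
opening: 0.758
grasp_force: 68.6
```

Run:
```python
from h import *
np.set_printoptions(precision=2,suppress=True)
f=grab('wrist','w11.png');s=r.sense();print({k:s[k] for k in('eef_pos','tcp_rot','contact_force','opening','grasp_force')})
a=cv2.imread('pics/w11.png')[210:360,220:420]
a=np.clip(a.astype(float)*1.5,0,255).astype(np.uint8)
cv2.imwrite('pics/m11.png',cv2.resize(a,(800,600),interpolation=2))
```

```text
{'eef_pos': array([522.68, 169.69, 119.83]), 'tcp_rot': array([-3.14,  0.  ,  1.57]), 'contact_force': array([-0.04, -0.41, -3.7 ]), 'opening': 0.76148771724656, 'grasp_force': 68.56216656044126}
```

View pics/m11.png

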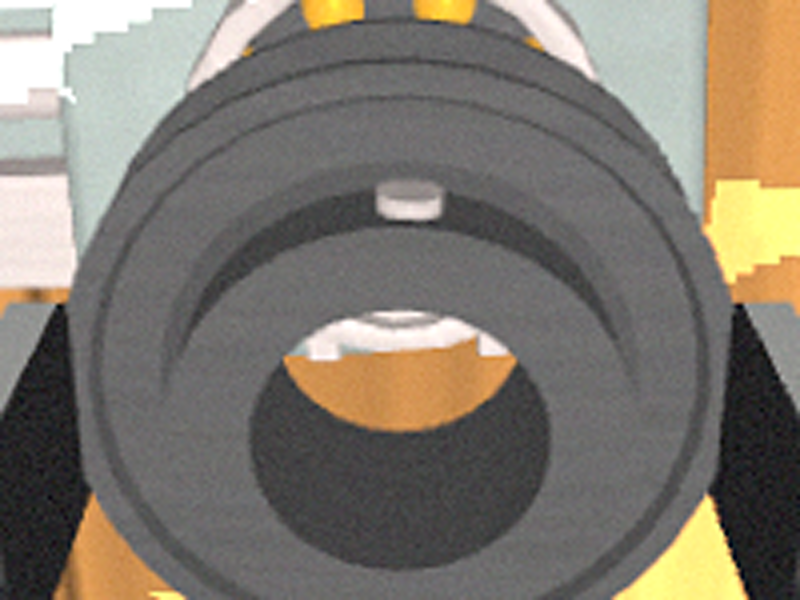

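The pulley is held boss up and level, with its bore's upper rim at crop x 248–550 and y 308–570. That was the last allowed picture, so from here I rely on numbers.

Run:
```python
from fit import *
np.set_printoptions(precision=2,suppress=True)
w=load('wrist');s=r.sense()['eef_pos']
C=lambda L:[(220+x/4,210+y/4) for x,y in L]
sp=C([(248,440),(550,440),(400,308),(400,570),(290,535),(510,535)])
for z in(53,55,57):print(z,circ(w,sp,14,s[2]+z)[0]-s[:2])
print(circ(w,sp,14),s)
o=C([(68,300),(733,300)]);print('rim x',[atz(w,*p,s[2]+45,True)[0]-s[0] for p in o])
# bore underside far edge (y-14) seen at crop (400,432) z=TCP+27
print('under',atz(w,*C([(400,432)])[0],s[2]+27,True)+[0,14,0]-s)
```

```text
53 [-1.16 -0.12]
55 [-1.16  1.14]
57 [-1.16  2.41]
(array([521.52, 172.5 , 177.47]), np.float64(0.2167835989557251)) [522.68 169.69 119.83]
rim x [np.float64(-33.688112080135795), np.float64(31.621148717411756)]
under [-1.09  1.02 27.  ]
```

The pulley is aligned within about 0.5 mm. I'll lower it in stages.

>>> arm_command(
  deltas=[
    {"hand": 55, "tx": 0.3, "ty": -0.1, "tz": 8, "wx": 0, "wy": 0, "wz": 0},
    {"hand": 55, "tx": 0, "ty": 0, "tz": 6, "wx": 0, "wy": 0, "wz": 0},
    {"hand": 55, "tx": 0, "ty": 0, "tz": 4, "wx": 0, "wy": 0, "wz": 0},
    {"hand": 55, "tx": 0, "ty": 0, "tz": 3, "wx": 0, "wy": 0, "wz": 0},
    {"hand": 55, "tx": 0, "ty": 0, "tz": 0, "wx": 0, "wy": 0, "wz": 0},
  ],
)

```text
clock: 23.85
eef_pos: [522.2, 170.8, 98.6]
tcp_rot: [-3.141, 0.0, 1.571]
contact_force: [-0.2, -0.4, -3.4]
opening: 0.759
grasp_force: 68.6
```

>>> arm_command(
  deltas=[
    {"hand": 55, "tx": 0, "ty": 0, "tz": 3, "wx": 0, "wy": 0, "wz": 0},
    {"hand": 55, "tx": 0, "ty": 0, "tz": 3, "wx": 0, "wy": 0, "wz": 0},
    {"hand": 55, "tx": 0, "ty": 0, "tz": 0, "wx": 0, "wy": 0, "wz": 0},
  ],
)

```text
clock: 24.22
eef_pos: [522.2, 170.8, 92.6]
tcp_rot: [-3.141, 0.0, 1.571]
contact_force: [0.1, 0.0, -4.1]
opening: 0.759
grasp_force: 68.6
```

>>> arm_command(
  deltas=[
    {"hand": 55, "tx": 0, "ty": 0, "tz": 3, "wx": 0, "wy": 0, "wz": 0},
    {"hand": 55, "tx": 0, "ty": 0, "tz": 3, "wx": 0, "wy": 0, "wz": 0},
    {"hand": 55, "tx": 0, "ty": 0, "tz": 3, "wx": 0, "wy": 0, "wz": 0},
    {"hand": 55, "tx": 0, "ty": 0, "tz": 0, "wx": 0, "wy": 0, "wz": 0},
  ],
)

```text
clock: 24.72
eef_pos: [522.2, 170.7, 83.5]
tcp_rot: [-3.141, 0.0, 1.571]
contact_force: [0.1, -0.1, -3.3]
opening: 0.759
grasp_force: 68.6
```

>>> arm_command(
  deltas=[
    {"hand": 55, "tx": 0, "ty": 0, "tz": 1, "wx": 0, "wy": 0, "wz": 0},
    {"hand": 55, "tx": 0, "ty": 0, "tz": 1, "wx": 0, "wy": 0, "wz": 0},
    {"hand": 55, "tx": 0, "ty": 0, "tz": 0, "wx": 0, "wy": 0, "wz": 0},
  ],
)

```text
clock: 25.1
eef_pos: [522.3, 170.8, 81.8]
tcp_rot: [-3.142, 0.0, 1.571]
contact_force: [0.2, 0.0, -2.6]
opening: 0.762
grasp_force: 68.6
```

>>> arm_command(
  deltas=[
    {"hand": 55, "tx": 0, "ty": 0, "tz": 0.8, "wx": 0, "wy": 0, "wz": 0},
    {"hand": 55, "tx": 0, "ty": 0, "tz": 0.7, "wx": 0, "wy": 0, "wz": 0},
    {"hand": 55, "tx": 0, "ty": 0, "tz": 0, "wx": 0, "wy": 0, "wz": 0},
  ],
)

```text
clock: 25.48
eef_pos: [522.4, 170.8, 80.4]
tcp_rot: [-3.142, 0.0, 1.571]
contact_force: [0.4, -0.5, -3.4]
opening: 0.761
grasp_force: 68.6
```

>>> arm_command(
  deltas=[
    {"hand": 55, "tx": 0, "ty": 0, "tz": 0.7, "wx": 0, "wy": 0, "wz": 0},
    {"hand": 55, "tx": 0, "ty": 0, "tz": 0, "wx": 0, "wy": 0, "wz": 0},
  ],
)

```text
clock: 25.72
eef_pos: [522.5, 170.9, 80.2]
tcp_rot: [3.141, -0.0, 1.571]
contact_force: [-2.2, -1.0, 5.5]
opening: 0.761
grasp_force: 69.5
```

>>> arm_command(
  deltas=[
    {"hand": 55, "tx": 0, "ty": 0, "tz": 0.7, "wx": 0, "wy": 0, "wz": 0},
    {"hand": 55, "tx": 0, "ty": 0, "tz": 0, "wx": 0, "wy": 0, "wz": 0},
  ],
)

```text
clock: 25.98
eef_pos: [522.5, 170.9, 80.1]
tcp_rot: [3.141, -0.0, 1.571]
contact_force: [-4.2, -1.5, 12.4]
opening: 0.76
grasp_force: 70.4
```

Home: contact at TCP z 80.1, as predicted. I'll release, lift and go above the washer.

>>> arm_command(
  deltas=[
    {"hand": 70, "tx": 0, "ty": 0, "tz": -0.8, "wx": 0, "wy": 0, "wz": 0},
    {"hand": 85, "tx": 0, "ty": 0, "tz": 0, "wx": 0, "wy": 0, "wz": 0},
    {"hand": 85, "tx": 0, "ty": 0, "tz": 0, "wx": 0, "wy": 0, "wz": 0},
    {"hand": 85, "tx": 0, "ty": 0, "tz": -5, "wx": 0, "wy": 0, "wz": 0},
    {"hand": 85, "tx": 0, "ty": 0, "tz": -30, "wx": 0, "wy": 0, "wz": 0},
    {"hand": 85, "tx": 0, "ty": 0, "tz": -55, "wx": 0, "wy": 0, "wz": 0},
  ],
)

```text
clock: 26.72
eef_pos: [520.9, 170.3, 169.3]
tcp_rot: [-3.138, 0.001, 1.571]
contact_force: [0.9, 0.1, 0.3]
opening: 0.996
grasp_force: 0.0
```

>>> arm_command(
  deltas=[
    {"hand": 85, "tx": -55, "ty": -15, "tz": 0, "wx": 0, "wy": 0, "wz": 0},
    {"hand": 75, "tx": -57, "ty": -15, "tz": 0, "wx": 0, "wy": 0, "wz": 0},
    {"hand": 70, "tx": -57, "ty": -16, "tz": 0, "wx": 0, "wy": 0, "wz": 0},
    {"hand": 65, "tx": -57, "ty": -16, "tz": 0, "wx": 0, "wy": 0, "wz": 0},
    {"hand": 65, "tx": -57, "ty": -16, "tz": 0, "wx": 0, "wy": 0, "wz": 0},
    {"hand": 65, "tx": -57, "ty": -16, "tz": 0, "wx": 0, "wy": 0, "wz": 0},
    {"hand": 65, "tx": 0, "ty": 0, "tz": 0, "wx": 0, "wy": 0, "wz": 0},
    {"hand": 65, "tx": 0, "ty": 0, "tz": 0, "wx": 0, "wy": 0, "wz": 0},
  ],
)

```text
clock: 27.72
eef_pos: [428.4, -169.2, 170.0]
tcp_rot: [3.141, -0.0, 1.569]
contact_force: [0.2, -0.4, -0.1]
opening: 0.762
grasp_force: 0.0
```

Run:
```python
from fit import *
from scipy.optimize import minimize
np.set_printoptions(precision=2,suppress=True)
f=grab('wrist','w12.png');s=r.sense()['eef_pos'];print(s)
hsv=cv2.cvtColor(np.ascontiguousarray(f['image']),cv2.COLOR_RGB2HSV)
m=((hsv[...,1]<70)).astype(np.uint8)
n,l,st,c=cv2.connectedComponentsWithStats(m)
u,v=proj(f,(429,-172,9),True)
k=min(range(1,n),key=lambda i:np.hypot(c[i][0]-u,c[i][1]-v)+(1e4 if st[i][4]<300 else 0));print(u,v,st[k],c[k])
cn=max(cv2.findContours((l==k).astype(np.uint8),0,1)[0],key=cv2.contourArea)
h=cv2.convexHull(cn)[:,0,:].astype(float);A=np.linspace(0,2*np.pi,60)
def cost(p):
    P=np.array([proj(f,(p[0]+24*np.cos(a),p[1]+24*np.sin(a),z),True) for z in(3,11) for a in A],np.float32)
    H=cv2.convexHull(P);return np.mean([cv2.pointPolygonTest(H,(float(x),float(y)),True)**2 for x,y in h])
o=minimize(cost,[429,-172],method='Nelder-Mead');print(o.x,o.fun**.5,s[:2]-o.x)
```

```text
[ 428.59 -168.53  169.9 ]
321.56030420543385 206.9268469874134 [ 295  181   51   51 1870] [319.8  205.79]
[ 427.28 -171.58] 0.7362472760055606 [1.32 3.06]
```

>>> arm_command(
  deltas=[
    {"hand": 65, "tx": -4, "ty": 0, "tz": 60, "wx": 0, "wy": 0, "wz": 0},
    {"hand": 65, "tx": 0, "ty": 0, "tz": 60, "wx": 0, "wy": 0, "wz": 0},
    {"hand": 65, "tx": 0, "ty": 0, "tz": 50, "wx": 0, "wy": 0, "wz": 0},
    {"hand": 65, "tx": 0, "ty": 0, "tz": 15, "wx": 0, "wy": 0, "wz": 0},
    {"hand": 65, "tx": 0, "ty": 0, "tz": 6, "wx": 0, "wy": 0, "wz": 0},
    {"hand": 65, "tx": 0, "ty": 0, "tz": 4, "wx": 0, "wy": 0, "wz": 0},
    {"hand": 65, "tx": 0, "ty": 0, "tz": 0, "wx": 0, "wy": 0, "wz": 0},
  ],
)

```text
clock: 28.65
eef_pos: [429.3, -173.5, -24.2]
tcp_rot: [3.14, 0.001, 1.571]
contact_force: [0.3, -0.7, 0.3]
opening: 0.759
grasp_force: 0.0
```

>>> arm_command(
  deltas=[
    {"hand": 50, "tx": 0, "ty": 0, "tz": 0, "wx": 0, "wy": 0, "wz": 0},
    {"hand": 35, "tx": 0, "ty": 0, "tz": 0, "wx": 0, "wy": 0, "wz": 0},
    {"hand": 35, "tx": 0, "ty": 0, "tz": 0, "wx": 0, "wy": 0, "wz": 0},
    {"hand": 35, "tx": 0, "ty": 0, "tz": 0, "wx": 0, "wy": 0, "wz": 0},
  ],
  squeeze=40,
)

```text
clock: 29.15
eef_pos: [423.9, -173.3, -22.4]
tcp_rot: [-3.135, -0.001, 1.572]
contact_force: [-31.0, -5.2, 67.9]
opening: 0.41
grasp_force: 33.8
```

The fingers jammed on the washer (68 N up, off centre). I'll reopen in place with a small rise to relieve it.

>>> arm_command(
  deltas=[
    {"hand": 45, "tx": 0, "ty": 0, "tz": -3, "wx": 0, "wy": 0, "wz": 0},
    {"hand": 65, "tx": 0, "ty": 0, "tz": -5, "wx": 0, "wy": 0, "wz": 0},
    {"hand": 70, "tx": 0, "ty": 0, "tz": -10, "wx": 0, "wy": 0, "wz": 0},
    {"hand": 70, "tx": 0, "ty": 0, "tz": -50, "wx": 0, "wy": 0, "wz": 0},
    {"hand": 70, "tx": 0, "ty": 0, "tz": -60, "wx": 0, "wy": 0, "wz": 0},
    {"hand": 70, "tx": 0, "ty": 0, "tz": -60, "wx": 0, "wy": 0, "wz": 0},
    {"hand": 70, "tx": 0, "ty": 0, "tz": -7, "wx": 0, "wy": 0, "wz": 0},
    {"hand": 70, "tx": 0, "ty": 0, "tz": 0, "wx": 0, "wy": 0, "wz": 0},
  ],
)

```text
clock: 30.15
eef_pos: [428.5, -173.1, 170.2]
tcp_rot: [3.141, 0.0, 1.571]
contact_force: [-0.1, -0.5, -0.7]
opening: 0.822
grasp_force: 0.0
```

```bash
cat > wash.py <<'E'
from fit import *
from scipy.optimize import minimize
np.set_printoptions(precision=2,suppress=True)
f=grab('wrist');s=r.sense();print(s['eef_pos'],s['tcp_rot'],s['contact_force'],s['opening']);s=s['eef_pos']
hsv=cv2.cvtColor(np.ascontiguousarray(f['image']),cv2.COLOR_RGB2HSV)
m=((hsv[...,1]<70)).astype(np.uint8)
n,l,st,c=cv2.connectedComponentsWithStats(m)
for i in range(1,n):
    if st[i][4]>300:print(st[i],c[i])
u,v=proj(f,(429,-172,9),True)
k=min(range(1,n),key=lambda i:np.hypot(c[i][0]-u,c[i][1]-v)+(1e4 if st[i][4]<300 else 0))
cn=max(cv2.findContours((l==k).astype(np.uint8),0,1)[0],key=cv2.contourArea);print('ell',cv2.fitEllipse(cn))
h=cv2.convexHull(cn)[:,0,:].astype(float);A=np.linspace(0,2*np.pi,60)
def cost(p):
    P=np.array([proj(f,(p[0]+24*np.cos(a),p[1]+24*np.sin(a),z),True) for z in(3,11) for a in A],np.float32)
    H=cv2.convexHull(P);return np.mean([cv2.pointPolygonTest(H,(float(x),float(y)),True)**2 for x,y in h])
o=minimize(cost,[429,-172],method='Nelder-Mead');print(o.x,o.fun**.5,s[:2]-o.x)
E
python3 wash.py
```

```text
[ 427.76 -172.85  169.08] [-3.14 -0.    1.57] [0.83 0.14 0.73] 0.8210383916516182
[   0    0   46  168 5949] [18.97 71.83]
[    4   153   636   327 51505] [344.98 389.3 ]
[ 302  176   51   51 1884] [326.91 201.17]
[307 313  18  35 447] [315.32 328.22]
ell ((326.91741943359375, 201.16973876953125), (49.64124298095703, 50.24806213378906), 81.90397644042969)
[ 434.13 -171.21] 0.7172030351669961 [-6.37 -1.65]
```

The washer is still flat, shifted 7 mm to x 434. The tips were too high (it is only 8 mm thick). I'll retry deeper with a narrower opening.

>>> arm_command(
  deltas=[
    {"hand": 58, "tx": 0.8, "ty": 7.4, "tz": 55, "wx": 0, "wy": 0, "wz": 0},
    {"hand": 58, "tx": 0, "ty": 0, "tz": 60, "wx": 0, "wy": 0, "wz": 0},
    {"hand": 58, "tx": 0, "ty": 0, "tz": 50, "wx": 0, "wy": 0, "wz": 0},
    {"hand": 58, "tx": 0, "ty": 0, "tz": 15, "wx": 0, "wy": 0, "wz": 0},
    {"hand": 58, "tx": 0, "ty": 0, "tz": 8, "wx": 0, "wy": 0, "wz": 0},
    {"hand": 58, "tx": 0, "ty": 0, "tz": 3, "wx": 0, "wy": 0, "wz": 0},
    {"hand": 58, "tx": 0, "ty": 0, "tz": 0, "wx": 0, "wy": 0, "wz": 0},
  ],
)

```text
clock: 31.08
eef_pos: [436.7, -172.8, -20.2]
tcp_rot: [3.14, 0.001, 1.571]
contact_force: [0.2, 0.0, 0.5]
opening: 0.681
grasp_force: 0.0
```

>>> arm_command(
  deltas=[
    {"hand": 58, "tx": 0, "ty": 0, "tz": 2, "wx": 0, "wy": 0, "wz": 0},
    {"hand": 58, "tx": 0, "ty": 0, "tz": 2, "wx": 0, "wy": 0, "wz": 0},
    {"hand": 58, "tx": 0, "ty": 0, "tz": 0, "wx": 0, "wy": 0, "wz": 0},
  ],
)

```text
clock: 31.45
eef_pos: [435.8, -172.4, -25.1]
tcp_rot: [3.141, 0.0, 1.571]
contact_force: [0.3, 0.7, 0.4]
opening: 0.683
grasp_force: 0.0
```

>>> arm_command(
  deltas=[
    {"hand": 58, "tx": 0, "ty": 0, "tz": 2, "wx": 0, "wy": 0, "wz": 0},
    {"hand": 58, "tx": 0, "ty": 0, "tz": 2, "wx": 0, "wy": 0, "wz": 0},
    {"hand": 58, "tx": 0, "ty": 0, "tz": 0, "wx": 0, "wy": 0, "wz": 0},
  ],
)

```text
clock: 31.82
eef_pos: [435.6, -172.3, -29.4]
tcp_rot: [-3.141, -0.0, 1.571]
contact_force: [-0.6, 0.5, -0.1]
opening: 0.681
grasp_force: 0.0
```

>>> arm_command(
  deltas=[
    {"hand": 52, "tx": 0, "ty": 0, "tz": 0, "wx": 0, "wy": 0, "wz": 0},
    {"hand": 46, "tx": 0, "ty": 0, "tz": 0, "wx": 0, "wy": 0, "wz": 0},
    {"hand": 43, "tx": 0, "ty": 0, "tz": 0, "wx": 0, "wy": 0, "wz": 0},
    {"hand": 43, "tx": 0, "ty": 0, "tz": 0, "wx": 0, "wy": 0, "wz": 0},
  ],
  squeeze=30,
)

```text
clock: 32.33
eef_pos: [435.8, -172.4, -28.8]
tcp_rot: [-3.142, 0.0, 1.571]
contact_force: [-1.3, 0.4, 7.3]
opening: 0.539
grasp_force: 29.5
```

Washer gripped (48 mm). I'll lift it, then carry it over the stack.

>>> arm_command(
  deltas=[
    {"hand": 35, "tx": 0, "ty": 0, "tz": -5, "wx": 0, "wy": 0, "wz": 0},
    {"hand": 35, "tx": 0, "ty": 0, "tz": -50, "wx": 0, "wy": 0, "wz": 0},
    {"hand": 35, "tx": 0, "ty": 0, "tz": -60, "wx": 0, "wy": 0, "wz": 0},
    {"hand": 35, "tx": 0, "ty": 0, "tz": -60, "wx": 0, "wy": 0, "wz": 0},
    {"hand": 35, "tx": 50, "ty": 13, "tz": -5, "wx": 0, "wy": 0, "wz": 0},
    {"hand": 35, "tx": 58, "ty": 14, "tz": 0, "wx": 0, "wy": 0, "wz": 0},
    {"hand": 35, "tx": 58, "ty": 14, "tz": 0, "wx": 0, "wy": 0, "wz": 0},
    {"hand": 35, "tx": 58, "ty": 15, "tz": 0, "wx": 0, "wy": 0, "wz": 0},
  ],
  squeeze=40,
)

```text
clock: 33.33
eef_pos: [491.9, 53.4, 151.2]
tcp_rot: [3.141, 0.0, 1.571]
contact_force: [0.5, -1.3, -0.3]
opening: 0.532
grasp_force: 41.6
```

>>> arm_command(
  deltas=[
    {"hand": 35, "tx": 58, "ty": 15, "tz": 0, "wx": 0, "wy": 0, "wz": 0},
    {"hand": 35, "tx": 50, "ty": 13, "tz": 0, "wx": 0, "wy": 0, "wz": 0},
    {"hand": 35, "tx": 11, "ty": 2.6, "tz": 0, "wx": 0, "wy": 0, "wz": 0},
    {"hand": 35, "tx": 0, "ty": 0, "tz": 0, "wx": 0, "wy": 0, "wz": 0},
    {"hand": 35, "tx": 0, "ty": 0, "tz": 0, "wx": 0, "wy": 0, "wz": 0},
    {"hand": 35, "tx": 0, "ty": 0, "tz": 0, "wx": 0, "wy": 0, "wz": 0},
  ],
)

```text
clock: 34.08
eef_pos: [522.2, 169.3, 150.8]
tcp_rot: [-3.141, 0.0, 1.569]
contact_force: [0.4, -0.3, -1.6]
opening: 0.535
grasp_force: 41.6
```

>>> arm_command(
  deltas=[
    {"hand": 35, "tx": 1.2, "ty": 0, "tz": 15, "wx": 0, "wy": 0, "wz": 0},
    {"hand": 35, "tx": 0, "ty": 0, "tz": 15, "wx": 0, "wy": 0, "wz": 0},
    {"hand": 35, "tx": 0, "ty": 0, "tz": 7, "wx": 0, "wy": 0, "wz": 0},
    {"hand": 35, "tx": 0, "ty": 0, "tz": 4, "wx": 0, "wy": 0, "wz": 0},
    {"hand": 35, "tx": 0, "ty": 0, "tz": 3, "wx": 0, "wy": 0, "wz": 0},
    {"hand": 35, "tx": 0, "ty": 0, "tz": 1, "wx": 0, "wy": 0, "wz": 0},
    {"hand": 35, "tx": 0, "ty": 0, "tz": 0, "wx": 0, "wy": 0, "wz": 0},
  ],
)

```text
clock: 34.95
eef_pos: [522.5, 171.9, 106.0]
tcp_rot: [3.141, -0.0, 1.571]
contact_force: [-0.1, 0.1, -0.0]
opening: 0.527
grasp_force: 41.6
```

>>> arm_command(
  deltas=[
    {"hand": 35, "tx": 0, "ty": 0, "tz": 1, "wx": 0, "wy": 0, "wz": 0},
    {"hand": 35, "tx": 0, "ty": 0, "tz": 0.7, "wx": 0, "wy": 0, "wz": 0},
    {"hand": 35, "tx": 0, "ty": 0, "tz": 0, "wx": 0, "wy": 0, "wz": 0},
  ],
)

```text
clock: 35.33
eef_pos: [522.4, 171.8, 104.1]
tcp_rot: [-3.142, 0.0, 1.571]
contact_force: [-0.5, 0.1, -1.0]
opening: 0.533
grasp_force: 41.6
```

>>> arm_command(
  deltas=[
    {"hand": 35, "tx": -1.2, "ty": 0, "tz": 0.5, "wx": 0, "wy": 0, "wz": 0},
    {"hand": 35, "tx": 0, "ty": 0, "tz": 0.5, "wx": 0, "wy": 0, "wz": 0},
    {"hand": 35, "tx": 0, "ty": 0, "tz": 0, "wx": 0, "wy": 0, "wz": 0},
  ],
)

```text
clock: 35.7
eef_pos: [522.5, 170.6, 103.4]
tcp_rot: [3.141, 0.0, 1.571]
contact_force: [-0.7, -0.1, 4.1]
opening: 0.531
grasp_force: 42.1
```

>>> arm_command(
  deltas=[
    {"hand": 35, "tx": 0, "ty": 0, "tz": 0.6, "wx": 0, "wy": 0, "wz": 0},
    {"hand": 35, "tx": 0, "ty": 0, "tz": 0, "wx": 0, "wy": 0, "wz": 0},
  ],
)

```text
clock: 35.95
eef_pos: [522.5, 170.7, 103.3]
tcp_rot: [3.141, -0.0, 1.571]
contact_force: [-2.8, -1.5, 9.9]
opening: 0.529
grasp_force: 42.8
```

Seated at TCP z 103.3, as predicted. I'll release slowly, lift and back off so the fixed cameras can see the stack.

>>> arm_command(
  deltas=[
    {"hand": 46, "tx": 0, "ty": 0, "tz": -0.6, "wx": 0, "wy": 0, "wz": 0},
    {"hand": 56, "tx": 0, "ty": 0, "tz": 0, "wx": 0, "wy": 0, "wz": 0},
    {"hand": 70, "tx": 0, "ty": 0, "tz": 0, "wx": 0, "wy": 0, "wz": 0},
    {"hand": 70, "tx": 0, "ty": 0, "tz": -5, "wx": 0, "wy": 0, "wz": 0},
    {"hand": 70, "tx": 0, "ty": 0, "tz": -30, "wx": 0, "wy": 0, "wz": 0},
    {"hand": 70, "tx": 0, "ty": 0, "tz": -50, "wx": 0, "wy": 0, "wz": 0},
    {"hand": 70, "tx": -20, "ty": 0, "tz": -20, "wx": 0, "wy": 0, "wz": 0},
    {"hand": 70, "tx": -40, "ty": 0, "tz": 0, "wx": 0, "wy": 0, "wz": 0},
  ],
)

```text
clock: 36.95
eef_pos: [523.9, 111.1, 210.6]
tcp_rot: [3.137, -0.001, 1.573]
contact_force: [0.8, -0.9, 0.3]
opening: 0.821
grasp_force: 0.0
```

>>> arm_command(
  deltas=[
    {"hand": 70, "tx": -20, "ty": 0, "tz": 0, "wx": 0, "wy": 0, "wz": 0},
    {"hand": 70, "tx": 0, "ty": 0, "tz": 0, "wx": 0, "wy": 0, "wz": 0},
    {"hand": 70, "tx": 0, "ty": 0, "tz": 0, "wx": 0, "wy": 0, "wz": 0},
  ],
)

```text
clock: 37.33
eef_pos: [522.4, 91.1, 207.9]
tcp_rot: [-3.141, -0.0, 1.57]
contact_force: [0.0, 0.5, 0.3]
opening: 0.817
grasp_force: 0.0
```

Run:
```python
from fit import *
from scipy.optimize import minimize
np.set_printoptions(precision=2,suppress=True)
f=grab('wrist','w13.png');print(r.sense()['eef_pos'],r.sense()['contact_force'])
im=np.ascontiguousarray(f['image']);g=cv2.cvtColor(im,cv2.COLOR_RGB2GRAY).astype(float)
g=cv2.GaussianBlur(g,(3,3),0);gx,gy=cv2.Sobel(g,6,1,0),cv2.Sobel(g,6,0,1);G=np.hypot(gx,gy).astype(np.float32)
A=np.linspace(0,2*np.pi,120)
def score(x,y,z,R):
    P=np.array([proj(f,(x+R*np.cos(a),y+R*np.sin(a),z),True) for a in A],np.float32)
    return cv2.remap(G,P[:,:1],P[:,1:],1).mean()
for n,z,R in(('washer rim',143,24),('washer hole',143,6.5),('pulley rim',125,34),('bearing rim',97,31)):
    b=max((score(x,y,z,R),x,y) for x in np.arange(514,529.1,.75) for y in np.arange(164,181.1,.75))
    m=np.mean([score(x,y,z,R) for x in(514,518,522,526) for y in(165,170,175,180)]);print(n,b,m)
```

```text
[522.36  91.31 207.87] [-0.62 -0.19 -0.29]
washer rim (np.float32(249.58351), np.float64(520.75), np.float64(172.25)) 86.17613
washer hole (np.float32(335.6483), np.float64(520.75), np.float64(172.25)) 72.00006
pulley rim (np.float32(168.60176), np.float64(520.75), np.float64(173.0)) 79.07275
bearing rim (np.float32(163.57132), np.float64(517.75), np.float64(172.25)) 99.18659
```

The washer rim and hole fit at (520.8,172.3) and the pulley rim at (520.8,173.0). The spindle is at (521.7,171.8), so both are within about 1.6 mm of its axis. Every seating height matched and the arm is clear, so I'll hand the job in.

```bash
python3 -c "
from rig import r
print(r.sign_off())"
```

```text
the job is handed in; nothing more can be done
None
```

I stacked the bearing, spacer, pulley (boss up) and washer on the spindle in that order, each lowered until it touched down at its home height, and handed the job in at about 37 s; the sign-off returned no verdict. On the way the fingers jammed once on the washer and pushed it 7 mm across the cardboard before I regripped it. I did not knowingly touch the bolt, tin or spanner, but did not re-check their positions at the end.

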